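# Return a stray jam jar to the front of its gravity lane

## Robot

A 6-joint arm with a two-finger parallel gripper is mounted at the origin on a cart in front of the work surface, level with it; the furniture and walls round the work are solid. World frame = base frame: x ahead of the robot, y to its left, z up, the work surface at z = 0. Lengths are in m, angles in degrees, forces in N, time in s.
With the tool pointing down it reaches from about 0.375 to 0.9 m from the base axis. Payload 3.1 kg.
Tool frame: the origin (TCP) lies on the centre line of the jaws, within the pads' length; the fingertips stand finger_overhang ahead of it and the grasp point (between the pads) lies 5 mm behind it (finger_overhang is the distance from the TCP to the fingertips, in m); z points along the fingers, y is the line along which they close (so a half turn about z gives the same grasp; the last joint's range is limited). The gripper opens to 87 mm and grips with 3 to 60 N. Pads are 19 mm wide; open, the fingers measure 117 mm over their backs; the gripper's body (75 mm by 190 mm) begins 51 mm behind the grasp point.
Start: joints at [57.897, 30.224, 82.088, -0, 67.689, -10.227], TCP at [0.233, 0.58, 0.237] pointing down, gripper open.
Joint ranges: [-176.69, 176.69], [-43.24, 126.21], [12.49, 139.97], [-82, 262], [0, 151.66], [-163.58, 163.58]. Speed limits (degrees/s): [159.86, 159.86, 180, 180, 180, 180].

## Interface

Orientations are given as a 3x3 rotation matrix whose columns are the frame's x, y, z axes.
In Python, from rig import read_state, capture, calibration, hand_in, finger_overhang gives the robot as it stands.
- The arm moves only by the tool send_rows, never from a script. Its argument "plan" is a list of rows, each a list of 5 numbers: the closure in counts, from 0 (fully open) to 255 (shut), then the shift along the tool's x, y, z in m, then the turn about the tool's z in rad. A call has 1 to 20 rows; each row shifts and turns the commanded pose from where the row before left it, along the tool's axes as they then stand; what a row does not reach is not made up. A row lasts 1/12 s, in which the tool goes at most 41.7 mm and 7.16 degrees, less where a joint would pass 70% of its speed; a pose out of reach is approached as far as the arm can. A call is refused whole if a number of a shift passes 0.0417 or a number of a turn 0.125, either way. A call with a gripper value outside its range is refused whole. The fingers move at their own pace and stop on an object; the grip force is fixed at half the most. Time passes only in rows, so rows that do not move let the fingers close. It gives the time, the measured TCP pose, the force, the opening and the grip force at its end, in the units of the state.
- read_state(): the state, without advancing time (a new reading comes with each control period).
- capture(name): name is "scene" or "top" or "wrist"; returns (picture, depth): 420x560x3 uint8, blue, green, red; 420x560 float32, m along the optical axis (not along the pixel's ray), 0 where there is no reading.
- calibration(name): a dict with "fx", "fy", "cx", "cy" (pixels), "xyz" and "rotation" of the camera in the world. Camera axes: x right, y down, z forward; pixel columns grow to the right and rows downward; lengths in m; the calibration is good to about 2 mm. A picture is of the moment at which its call begins: read the wrist's pose just before it. calibration takes no time and is no camera call; for the wrist camera it gives the pose at the moment of the call.
- hand_in(): hands the job in; it is judged then, once.
The state is a dict: "time_s": time; "joint_positions": joint angles; "qvel": joint speeds; "tau": joint torques, N m; "position": TCP position; "tcp_rot": TCP orientation; "force": force on the tool from outside, world axes, zero at the start; "moment": the same for the moment, N m; "opening": opening from 0.0 (shut) to 1.0 (fully open); "grasp_force": force on a finger pad.
Only numpy, scipy, OpenCV 4.12 (cv2) and the standard library are available. Lean on these libraries where they do the work, as an engineer would, in place of code of your own. Each camera call takes 0.05 s, during which the arm holds its last target. There are 200 camera calls.

## Task

A customer has left a glass jam jar on the counter: put it back as the first jar of the jam lane in the small wooden display, standing behind the lane's front lip, with the two jars that are there now in line behind it. Those two have slid down to the lip and must stay in the lane, so shove them back up the slope with the jar itself, set it down behind the lip and let go. It is glass, so push and set down gently, and leave the tins and everything else where they are.

Things in the scene. Friction and masses are not known exactly. Their poses are not given: they have to be found in the camera images.
- jar_loose: The stray jam jar, standing on the open counter left of the display: round glass jar with a gold screw lid, 60 mm across, 85 mm high, 0.35 kg or so; nearly straight-sided from foot to lid, lid 58 mm across. Same kind as the two jars in the lane. Origin: centre of its underside; z up its axis; yaw arbitrary.
- jar_front: The like jar that now stands first in the jam lane, against the lip. Origin: centre of its underside, z up its axis (which leans 9 degrees toward the lane's front: square to the lane floor).
- jar_back: The like jar that stands second in the jam lane, against jar_front. Origin and axes as for jar_front.
- tin_front: Plain metal tin (62 mm across, 58 mm high), first in the other lane; leave it alone. Origin: centre of its underside.
- tin_back: A like tin, second in the other lane; leave it alone. Origin: centre of its underside.
- lane_jam: Fixed gravity lane with the jam jars: the left or the right one of the display's two lanes. Origin at counter height, below the middle of the line where the lip's inner face meets the lane floor; x back along the lane, level; y left, z up. Slippery floor, height 0.020 + x tan 9 deg. Side guides 20 mm above the floor, 70 mm apart inside. Released jars slide down to the lip or the jar ahead.
- jam_lip (a point): Middle of the top edge of the jam lane's front lip. The lip is a plate 4 mm thick, square to the lane floor, standing 24 mm above it.
- jam_stop (a point): Foot, on the lane floor, of the jam lane's rear stop plate (46 mm high), 182 mm behind the lip along the slope. With the two jars pushed back against it, only 3 to 4 mm more than one jar's width is free between row and lip. Pushing the two jars up the slope takes 1 to 3 N; at the stop the row turns solid.
- lane_tin: The other lane, of the same build, with the two tins; 94 mm beside lane_jam, centre to centre. Origin and axes as for lane_jam.
- stand: Fixed wooden two-tier display, 238 mm wide, 250 mm deep, carrying both lanes; its open front faces the robot, turned up to 13 degrees. Origin: on the counter, midway between the lanes' origins; axes as theirs. Up to x = 85 mm its sides (y = +-107 to 119 mm) are at most 50 mm high, behind that walls 205 mm high.
- shelf_edge (a point): Middle of the lower front edge of the display's upper shelf, 168 mm above the counter and 30 mm behind the lip. Shelf, rail and the bottles on it fill the space over the lanes from here to the back, up to 320 mm: no hand can stand upright over the front jar's place. It must lean back toward the front, about 40 degrees off vertical.
- service_bell: Bystander: counter bell, 83 mm across, 62 mm high. Origin: centre of its underside.
- coin_tray: Bystander: flat rubber coin tray, 115x170x17 mm. Origin: centre of its underside.
- price_stand_a: Bystander: bent black price stand, 88 mm wide, 58 mm high. Origin: centre of its underside.
Not all that is in view belongs to the job. What is shaped like the jar_loose but green is not meant.

How it is judged:
By the outcome, as a careful person would: the job done as asked, in the order asked, and still so for the second after the job is handed in, with the robot touching nothing.
It also fails if it takes over 42 s, if anything falls off the work surface, if the arm or the gripper's body presses on something with over 40 N, if the wrist force passes 120 N, or if a joint passes its speed limit or range.

## Working session

There is one attempt and no reset: what is moved stays moved. The work goes in short steps, Python scripts to look and compute and a tool call to move; the robot and the scene stay as the last step left them, time stands still between calls to the robot, and variables do not carry over. Pictures are saved under pics/ and viewed, at most 11 in all, crops included, and the job is handed in when it is done.

Besides the shell and the picture viewer there is one more tool, called after ">>>" by a JSON object that holds its "op" and its "data". send_rows: Moves the arm, as the interface text tells. Its arguments: {"type":"object","properties":{"plan":{"type":"array","items":{"type":"array","items":{"type":"number"}}}},"required":["plan"]}

```bash
mkdir -p pics; ls
python3 - <<'E'
from rig import *
import cv2,numpy as np
print(read_state(), finger_overhang)
for n in("scene","top"):
    p,d=capture(n);cv2.imwrite(f"pics/{n}0.png",p);np.save(f"pics/{n}0.npy",d);print(n,calibration(n))
E
```

```text
pics
{'time_s': 0.0, 'joint_positions': array([ 5.78970079e+01,  3.02792815e+01,  8.21583663e+01, -4.96879444e-04,
        6.76893819e+01, -1.02267099e+01]), 'qvel': array([-0.03446627, -0.07965201,  0.05409623, -0.09029439, -0.04387953,
       -0.15273403]), 'tau': array([ 3.71800979e-04, -4.40041566e+01, -1.76591778e+01,  6.34295843e-02,
        5.80646074e-02, -1.50709484e-04]), 'position': array([0.23245555, 0.57938388, 0.23555724]), 'tcp_rot': array([[-9.27991578e-01,  3.72599328e-01, -1.17145758e-03],
       [ 3.72600970e-01,  9.27989749e-01, -1.88234336e-03],
       [ 3.85740750e-04, -2.18328502e-03, -9.99997542e-01]]), 'force': array([-0.04837316,  0.22996257,  0.18495394]), 'moment': array([3.01106101e-02, 1.23936666e-05, 2.88261251e-02]), 'grasp_force': 0.0, 'opening': 0.9988166897760478} 0.014
scene {'fx': 432.9860327017994, 'fy': 432.9860327017994, 'cx': 276.9192455373085, 'cy': 212.91295986533822, 'xyz': array([ 0.20889643, -0.54481378,  0.7779996 ]), 'rotation': array([[ 0.86940866, -0.33349959,  0.36456359],
       [-0.49403228, -0.57512041,  0.65204956],
       [-0.0077903 , -0.74700371, -0.66477422]])}
top {'fx': 388.8576352696767, 'fy': 388.8576352696767, 'cx': 279.6205126431843, 'cy': 207.94466980129178, 'xyz': array([0.16999927, 0.30689845, 1.0098219 ]), 'rotation': array([[-0.4625424 , -0.78097694,  0.4196779 ],
       [-0.88659427,  0.40622863, -0.2211988 ],
       [ 0.00226598, -0.47439785, -0.88030764]])}
```

View pics/scene0.png

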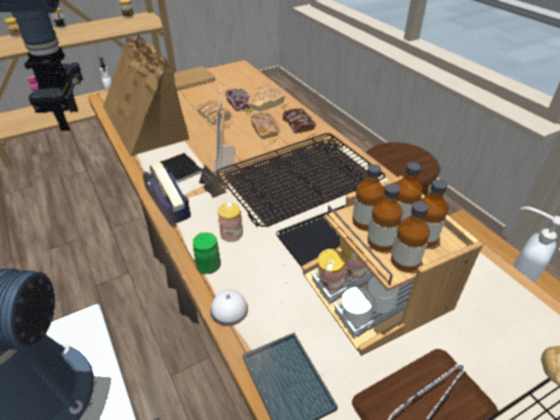

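View pics/top0.png

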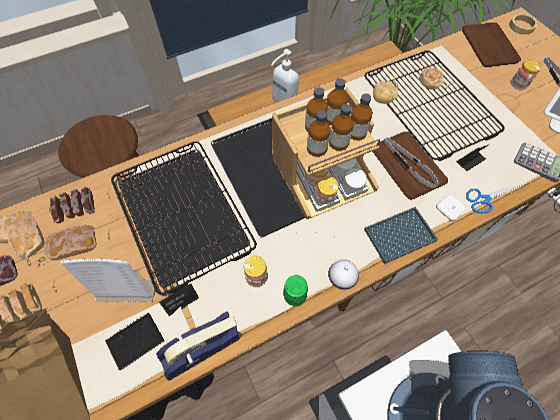

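The scene picture shows the loose gold-lid jar at (230,221), which is top (256,268). The green lookalike is at scene (206,253), top (296,290), and there is another gold-lid jar far to the right at top (526,72). Only the first stands on open counter left of the display and isn't green. The jam lane is the left one (gold lid at scene (331,262), top (327,187)), and the tins are in the right lane.

```bash
cat > h.py <<'E'
import numpy as np,cv2
from rig import *
def cloud(n,d,c=None):
    c=c or calibration(n); v,u=np.mgrid[:420,:560]
    P=np.stack([(u-c["cx"])/c["fx"]*d,(v-c["cy"])/c["fy"]*d,d],-1)
    return P@np.array(c["rotation"]).T+c["xyz"]
E
python3 - <<'E'
from h import *
from scipy.optimize import least_squares
ims=[]
for n,boxes in (("scene",{"loose":(205,190,255,250),"front":(312,245,350,285),"tin":(335,282,375,322)}),("top",{"loose":(235,245,280,295),"front":(310,170,342,205),"tin":(340,165,372,197)})):
    d=np.load(f"pics/{n}0.npy");p=cv2.imread(f"pics/{n}0.png");W=cloud(n,d);hsv=cv2.cvtColor(p,cv2.COLOR_BGR2HSV)
    for k,(a,b,c,e) in boxes.items():
        w=W[b:e,a:c][d[b:e,a:c]>0]
        if k=="loose":
            z=w[:,2];t=w[(z>.078)&(z<.095)]
        elif k=="front":
            q=hsv[b:e,a:c][d[b:e,a:c]>0];t=w[(q[:,1]>130)&(q[:,0]>18)&(q[:,0]<35)&(w[:,2]>.09)]
        else: t=w[(w[:,2]>.07)&(w[:,2]<.1)]
        print(n,k,len(t),t.mean(0).round(4),t.min(0).round(4),t.max(0).round(4), (t.min(0)+t.max(0))/2)
    # walls tops at z ~205 and height histogram
    m=(W[...,2]>.19)&(W[...,2]<.212)&(d>0)&(W[...,0]>.4)
    s={"scene":(330,180,520,330),"top":(255,90,400,215)}[n]
    cr=cv2.resize(p[s[1]:s[3],s[0]:s[2]],None,fx=4,fy=4,interpolation=cv2.INTER_CUBIC)
s=(300,220,430,350);p=cv2.imread("pics/scene0.png")
a=cv2.resize(p[s[1]:s[3],s[0]:s[2]],(400,400),interpolation=2)
p=cv2.imread("pics/top0.png");b=cv2.resize(p[160:300,230:370],(400,400),interpolation=2)
cv2.imwrite("pics/crop.png",np.hstack([a,b]))
E
```

```text
scene loose 514 [0.4632 0.1768 0.0845] [0.3935 0.1098 0.0781] [0.52   0.2351 0.0879] [0.45672014 0.1724301  0.083009  ]
scene front 530 [ 0.6077 -0.0701  0.1092] [ 0.5735 -0.1051  0.0931] [ 0.6489 -0.0401  0.1704] [ 0.61121852 -0.07263283  0.13176294]
scene tin 829 [ 0.6037 -0.1651  0.0817] [ 0.5699 -0.1943  0.0704] [ 0.6527 -0.133   0.092 ] [ 0.6113259  -0.1636302   0.08119564]
top loose 399 [0.4946 0.2064 0.0852] [0.4674 0.1782 0.0788] [0.5226 0.2342 0.0901] [0.49500849 0.20620196 0.08449223]
top front 337 [ 0.6095 -0.0659  0.1089] [ 0.5757 -0.0964  0.0936] [ 0.6487 -0.0416  0.1201] [ 0.61223876 -0.06897266  0.10687185]
top tin 419 [ 0.6076 -0.1596  0.0818] [ 0.5726 -0.1933  0.0705] [ 0.6529 -0.1316  0.0951] [ 0.61275626 -0.16244339  0.08278855]
```

View pics/crop.png

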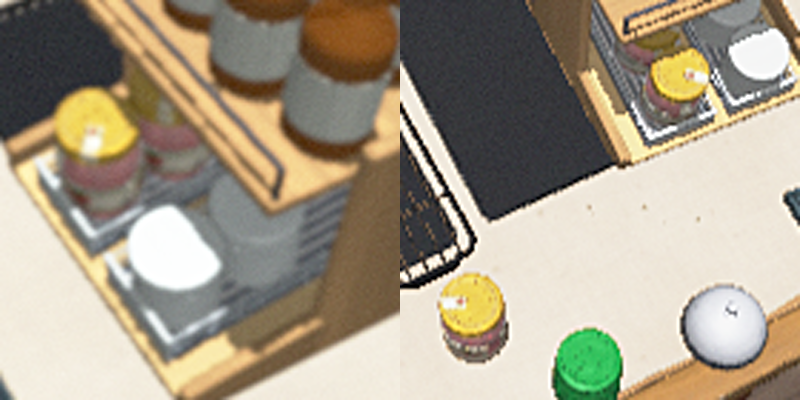

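```bash
cat >> h.py <<'E'
from scipy.optimize import least_squares
def disc(P,n,r,tol=.003):
    """points near a disc of normal n: returns centre by envelope fit"""
    n=n/np.linalg.norm(n);h=P@n;h0=np.median(np.sort(h)[int(.3*len(h)):]);Q=P[abs(h-h0)<tol]
    e1=np.cross([0,1,0],n);e1/=np.linalg.norm(e1);e2=np.cross(n,e1);q=np.c_[Q@e1,Q@e2].astype(np.float32)
    hull=cv2.convexHull(q)[:,0]
    f=lambda c:np.hypot(*(hull-c).T)-r
    s=least_squares(f,q.mean(0),loss="soft_l1",f_scale=.001)
    return s.x[0]*e1+s.x[1]*e2+h0*n,len(Q),np.abs(s.fun).mean(),cv2.minEnclosingCircle(q)
E
python3 - <<'E'
from h import *
for n,boxes in (("scene",{"loose":(215,198,245,220),"front":(316,245,348,275),"tin":(337,282,375,312)}),("top",{"loose":(240,250,272,285),"front":(312,172,342,200),"tin":(338,165,372,197)})):
    d=np.load(f"pics/{n}0.npy");p=cv2.imread(f"pics/{n}0.png");W=cloud(n,d);hsv=cv2.cvtColor(p,cv2.COLOR_BGR2HSV)
    for k,(a,b,c,e) in boxes.items():
        w=W[b:e,a:c].reshape(-1,3);H=hsv[b:e,a:c].reshape(-1,3)
        m=w[:,2]>(.08 if k=="loose" else .098 if k=="front" else .074)
        m&=w[:,2]<(.092 if k=="loose" else .122 if k=="front" else .095)
        if k!="loose": m&=(w[:,0]<.65)
        nn=np.array([0,0,1.]) if k=="loose" else np.array([-.1564*np.cos(.0),0,.9877])
        c0,N,er,ec=disc(w[m],nn,{"loose":.029,"front":.029,"tin":.031}[k],.003)
        print(n,k,c0.round(4),N,er.round(4),ec[1])
    # shelf front
    for z0,z1 in((.166,.172),(.172,.178),(.178,.186)):
        m=(W[...,2]>z0)&(W[...,2]<z1)&(W[...,0]>.5)&(W[...,0]<.8)&(W[...,1]<.05)&(W[...,1]>-.3)
        Q=W[m][:,:2];
        o=[]
        for y in np.arange(-.24,.03,.03):
            s=Q[(Q[:,1]>y)&(Q[:,1]<y+.03)]
            if len(s)>5:o.append((round(y+.015,3),round(float(np.percentile(s[:,0],10)),4),len(s)))
        print(n,z0,o)
E
```

```text
scene loose [0.4924 0.2049 0.0853] 289 0.0012 0.02967509999871254
scene front [ 0.6052 -0.0686  0.1098] 518 0.0042 0.0391596183180809
scene tin [ 0.6023 -0.1622  0.0825] 701 0.004 0.0409071259200573
scene 0.166 [(np.float64(-0.225), 0.6312, 55), (np.float64(-0.195), 0.6088, 8), (np.float64(-0.165), 0.6101, 9), (np.float64(-0.135), 0.6121, 8), (np.float64(-0.105), 0.6133, 6), (np.float64(-0.045), 0.6168, 6)]
scene 0.172 [(np.float64(-0.225), 0.6088, 127), (np.float64(-0.195), 0.608, 35), (np.float64(-0.165), 0.61, 35), (np.float64(-0.135), 0.6112, 32), (np.float64(-0.105), 0.6126, 26), (np.float64(-0.075), 0.6143, 27), (np.float64(-0.045), 0.6163, 27), (np.float64(-0.015), 0.6173, 20)]
scene 0.178 [(np.float64(-0.225), 0.6214, 456), (np.float64(-0.195), 0.6182, 742), (np.float64(-0.165), 0.6154, 352), (np.float64(-0.135), 0.6147, 182), (np.float64(-0.105), 0.6164, 210), (np.float64(-0.075), 0.6185, 196), (np.float64(-0.045), 0.6193, 199), (np.float64(-0.015), 0.6223, 187)]
top loose [0.4956 0.207  0.086 ] 359 0.0009 0.028750669211149216
top front [ 0.6063 -0.0683  0.1098] 318 0.0043 0.03888149932026863
top tin [ 0.6047 -0.1622  0.0828] 317 0.0039 0.040557511150836945
top 0.166 [(np.float64(-0.015), 0.6436, 38)]
top 0.172 [(np.float64(-0.225), 0.6102, 13), (np.float64(-0.195), 0.6102, 20), (np.float64(-0.165), 0.6127, 23), (np.float64(-0.135), 0.6134, 19), (np.float64(-0.105), 0.6155, 23), (np.float64(-0.075), 0.617, 28), (np.float64(-0.045), 0.6191, 64), (np.float64(-0.015), 0.6223, 62)]
top 0.178 [(np.float64(-0.225), 0.6146, 92), (np.float64(-0.195), 0.6142, 122), (np.float64(-0.165), 0.6162, 140), (np.float64(-0.135), 0.6161, 98), (np.float64(-0.105), 0.6202, 171), (np.float64(-0.075), 0.6244, 289), (np.float64(-0.045), 0.6334, 497), (np.float64(-0.015), 0.6293, 235)]
```

The crop shows the gold-lid jars in the left lane (left half, about (95,130) and (165,100)) and white-topped tins in the right lane. The jar to pick is the gold-lid one at right half (472,300). The interface only turns about the tool's z, so any lean has to come from the arm's reach limits. I'll lift, swing over, and test that high up.

>>> {"op": "send_rows", "data": {"plan": [[0,0,0,-0.041,-0.0547],[0,0,0,-0.041,-0.0547],[0,0,0,-0.041,-0.0547],[0,0,0,-0.041,-0.0547],[0,0,0,-0.041,-0.0547],[0,0,0,-0.041,-0.0547]]}}

```text
time_s: 0.6
position: [0.2324, 0.5794, 0.4842]
tcp_rot: [[-0.999, 0.051, -0.001], [0.051, 0.999, -0.001], [0.0, -0.001, -1.0]]
force: [0.0, 0.9, 1.3]
opening: 0.998
grasp_force: 0.0
```

>>> {"op": "send_rows", "data": {"plan": [[0,-0.02,-0.0295,0,0],[0,-0.02,-0.0295,0,0],[0,-0.02,-0.0295,0,0],[0,-0.02,-0.0295,0,0],[0,-0.02,-0.0295,0,0],[0,-0.02,-0.0295,0,0],[0,-0.02,-0.0295,0,0],[0,-0.02,-0.0295,0,0],[0,-0.02,-0.0295,0,0],[0,-0.02,-0.0295,0,0],[0,-0.02,-0.0295,0,0],[0,-0.02,-0.0295,0,0],[0,-0.02,-0.0295,0,0],[0,-0.02,-0.0295,0,0],[0,-0.02,-0.0295,0,0],[0,-0.02,-0.0295,0,0],[0,-0.02,-0.0295,0,0],[0,-0.02,-0.0295,0,0],[0,-0.02,-0.0295,0,0],[0,-0.02,-0.0295,0,0]]}}

```text
time_s: 2.27
position: [0.601, -0.0322, 0.482]
tcp_rot: [[-0.999, 0.054, -0.001], [0.054, 0.999, 0.0], [0.001, 0.0, -1.0]]
force: [0.0, -0.3, 0.4]
opening: 0.998
grasp_force: 0.0
```

Run:
```python
from h import *
s=read_state();print(s["time_s"],s["joint_positions"].round(2),s["position"].round(4),s["tcp_rot"].round(3))
```

```text
2.2667 [-1.3700e+01  1.8650e+01  6.3260e+01  1.0000e-02  9.8160e+01 -1.0061e+02] [ 0.601  -0.0322  0.482 ] [[-0.999  0.054 -0.001]
 [ 0.054  0.999  0.   ]
 [ 0.001  0.    -1.   ]]
```

>>> {"op": "send_rows", "data": {"plan": [[0,-0.03,0.0095,-0.01,0],[0,-0.03,0.0095,-0.01,0],[0,-0.03,0.0095,-0.01,0],[0,-0.03,0.0095,-0.01,0],[0,-0.03,0.0095,-0.01,0],[0,-0.03,0.0095,-0.01,0],[0,-0.03,0.0095,-0.01,0],[0,-0.03,0.0095,-0.01,0],[0,-0.03,0.0095,-0.01,0],[0,-0.03,0.0095,-0.01,0],[0,-0.03,0,0,0]]}}

```text
time_s: 3.18
position: [0.8337, 0.0443, 0.5229]
tcp_rot: [[-0.995, 0.05, 0.088], [0.051, 0.999, 0.004], [-0.088, 0.009, -0.996]]
force: [-1.0, -0.1, 0.4]
opening: 1.006
grasp_force: 0.0
```

Run:
```python
from h import *
s=read_state();print(s["time_s"],s["joint_positions"].round(2),s["position"].round(4),s["tcp_rot"].round(3))
```

```text
3.1833 [ -4.83  44.36  12.49   0.76 118.12 -91.54] [0.8337 0.0443 0.5229] [[-0.995  0.05   0.088]
 [ 0.051  0.999  0.004]
 [-0.088  0.009 -0.996]]
```

The lean shows up at the reach limit, already 5° forward. I'll keep pushing outward.

>>> {"op": "send_rows", "data": {"plan": [[0,-0.03,0.001,0,0],[0,-0.03,0.001,0,0],[0,-0.03,0.001,0,0],[0,-0.03,0.001,0,0],[0,-0.03,0.001,0,0],[0,-0.03,0.001,0,0]]}}

```text
time_s: 3.68
position: [0.8964, 0.0332, 0.473]
tcp_rot: [[-0.981, 0.052, 0.187], [0.054, 0.999, 0.007], [-0.186, 0.017, -0.982]]
force: [0.4, 0.6, 0.3]
opening: 0.998
grasp_force: 0.0
```

Run:
```python
from h import *
s=read_state();print(s["time_s"],s["joint_positions"].round(2),s["position"].round(4),s["tcp_rot"].round(3))
```

```text
3.6833 [ -5.46  48.14  12.49   1.52 108.7  -91.77] [0.8964 0.0332 0.473 ] [[-0.981  0.052  0.187]
 [ 0.054  0.999  0.007]
 [-0.186  0.017 -0.982]]
```

>>> {"op": "send_rows", "data": {"plan": [[0,-0.035,0.002,-0.021,0],[0,-0.035,0.002,-0.021,0],[0,-0.035,0.002,-0.021,0],[0,-0.035,0.002,-0.021,0],[0,-0.035,0.002,-0.021,0],[0,-0.035,0.002,-0.021,0],[0,-0.035,0.002,-0.021,0],[0,-0.035,0.002,-0.021,0]]}}

```text
time_s: 4.35
position: [0.9019, 0.025, 0.5676]
tcp_rot: [[-0.925, 0.047, 0.377], [0.056, 0.998, 0.014], [-0.375, 0.034, -0.926]]
force: [-0.3, 0.4, -0.3]
opening: 1.0
grasp_force: 0.0
```

```bash
cat >> h.py <<'E'
def st():
    s=read_state();print(s["time_s"],s["joint_positions"].round(2),s["position"].round(4),s["tcp_rot"].round(3).tolist());return s
E
python3 -c "from h import *;st()"
```

```text
4.35 [ -6.54  42.61  12.49   3.32 102.97 -92.08] [0.9019 0.025  0.5676] [[-0.925, 0.047, 0.377], [0.056, 0.998, 0.014], [-0.375, 0.034, -0.926]]
```

>>> {"op": "send_rows", "data": {"plan": [[0,-0.036,-0.012,-0.016,0],[0,-0.036,-0.012,-0.016,0],[0,-0.036,-0.012,-0.016,0],[0,-0.036,-0.012,-0.016,0],[0,-0.036,-0.012,-0.016,0]]}}

```text
time_s: 4.77
position: [0.9055, -0.0457, 0.6176]
tcp_rot: [[-0.874, 0.047, 0.484], [0.059, 0.998, 0.011], [-0.482, 0.038, -0.875]]
force: [0.5, 0.7, -0.4]
opening: 1.0
grasp_force: 0.0
```

```bash
python3 -c "from h import *;st()"
```

```text
4.7667 [-11.98  39.97  12.55   6.44  99.13 -96.1 ] [ 0.9055 -0.0457  0.6176] [[-0.874, 0.047, 0.484], [0.059, 0.998, 0.011], [-0.482, 0.038, -0.875]]
```

>>> {"op": "send_rows", "data": {"plan": [[0,-0.036,-0.012,-0.014,-0.01],[0,-0.036,-0.012,-0.014,-0.01],[0,-0.036,-0.012,-0.014,-0.01],[0,-0.036,-0.012,-0.014,-0.01],[0,-0.036,-0.012,-0.014,-0.01],[0,-0.036,-0.012,-0.014,-0.01]]}}

```text
time_s: 5.27
position: [0.8994, -0.1078, 0.6841]
tcp_rot: [[-0.795, -0.001, 0.607], [-0.002, 1.0, -0.001], [-0.607, -0.002, -0.795]]
force: [0.4, -0.5, 0.5]
opening: 1.003
grasp_force: 0.0
```

Run:
```python
from h import *
s=st()
p,d=capture("wrist");cv2.imwrite("pics/w1.png",p);print(calibration("wrist"))
```

```text
5.2667 [ -17.19   36.64   12.55   10.3    94.59 -103.09] [ 0.8994 -0.1078  0.6841] [[-0.795, -0.001, 0.607], [-0.002, 1.0, -0.001], [-0.607, -0.002, -0.795]]
{'fx': 305.7027330799578, 'fy': 305.7027330799578, 'cx': 279.68455766837843, 'cy': 214.7217623523995, 'xyz': array([ 0.74670368, -0.10887549,  0.75812579]), 'rotation': array([[ 0.00141858,  0.59219933,  0.80579026],
       [ 0.99998967,  0.00264048, -0.00370103],
       [-0.00431942,  0.80578718, -0.59218946]])}
```

Run:
```python
from h import *
for n,b in (("scene",(185,225,225,280)),("top",(275,265,315,315))):
    d=np.load(f"pics/{n}0.npy");p=cv2.imread(f"pics/{n}0.png").astype(int);W=cloud(n,d)
    m=np.zeros(d.shape,bool);m[b[1]:b[3],b[0]:b[2]]=1
    m&=(p[...,1]>p[...,2]+30)&(p[...,1]>p[...,0]+30)&(d>0)
    w=W[m];t=w[w[:,2]>.07];print(n,len(w),w[:,2].max(),np.percentile(t,[2,98],0).round(3).tolist())
    c0,N,er,ec=disc(w[w[:,2]>w[:,2].max()-.01],np.array([0,0,1.]),.03,.004);print(c0,N,er,ec[1])
```

```text
scene 873 0.08907390201624699 [[0.376, 0.111, 0.074], [0.426, 0.161, 0.087]]
[0.40093343 0.13980717 0.08545813] 342 0.002078229172898415 0.028493590652942657
top 586 0.09216359329231616 [[0.376, 0.115, 0.077], [0.426, 0.165, 0.088]]
[0.40091878 0.14062141 0.08597599] 369 0.0028726803294055287 0.027986252680420876
```

>>> {"op": "send_rows", "data": {"plan": [[0,0.0349,0.0157,0.006,0],[0,0.0349,0.0157,0.006,0],[0,0.0349,0.0157,0.006,0],[0,0.0349,0.0157,0.006,0],[0,0.0349,0.0157,0.006,0],[0,0.0349,0.0157,0.006,0],[0,0.0349,0.0157,0.006,0],[0,0.0349,0.0157,0.006,0],[0,0.0349,0.0157,0.006,0],[0,0.0349,0.0157,0.006,0],[0,0.0349,0.0157,0.006,0],[0,0.0349,0.0157,0.006,0],[0,0.0349,0.0157,0.006,0],[0,0.0349,0.0157,0.006,0],[0,0.0349,0.0157,0.006,0],[0,0.0349,0.0157,0.006,0],[0,0.0349,0.0157,0.006,0],[0,0.0349,0.0157,0.006,0]]}}

```text
time_s: 6.82
position: [0.5016, 0.1477, 0.2553]
tcp_rot: [[-0.798, 0.009, 0.603], [-0.0, 1.0, -0.016], [-0.603, -0.013, -0.798]]
force: [-0.4, -1.0, 0.7]
opening: 0.999
grasp_force: 0.0
```

```bash
cat >> h.py <<'E'
def to(w):
    s=st();print("tool shift",(s["tcp_rot"].T@(np.array(w)-s["position"])).round(4));return s
E
python3 - <<'E'
from h import *
to([.419,.206,.162])
p,d=capture("wrist");cv2.imwrite("pics/w2.png",p);W=cloud("wrist",d)
m=(W[...,2]>.083)&(W[...,2]<.092)&(d>0)&(abs(W[...,0]-.494)<.05)&(abs(W[...,1]-.206)<.05)
c0,N,er,ec=disc(W[m],np.array([0,0,1.]),.029,.004);print(c0,N,er,ec[1])
E
```

```text
6.8167 [  7.07  14.16 120.52 -31.29   9.96 -53.44] [0.5016 0.1477 0.2553] [[-0.798, 0.009, 0.603], [-0.0, 1.0, -0.016], [-0.603, -0.013, -0.798]]
tool shift [0.1221 0.0587 0.0237]
[0.49258106 0.20616986 0.08398352] 2295 0.0012899909537507537 0.028292013332247734
```

View pics/w2.png

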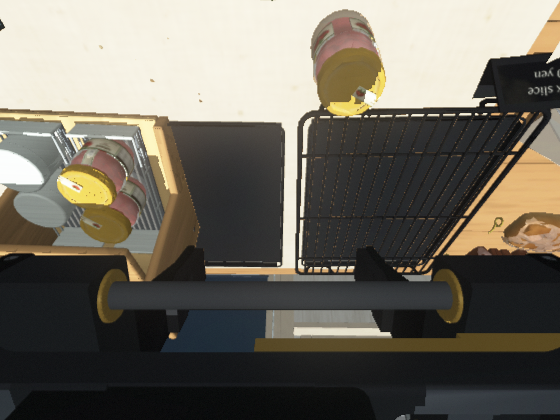

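```bash
cat > fk.py <<'E'
import numpy as np
from scipy.optimize import least_squares
from scipy.spatial.transform import Rotation as R
D=[([57.897,30.28,82.16,0,67.69,-10.23],[.2325,.5794,.2356]),
([-13.7,18.65,63.26,.01,98.16,-100.61],[.601,-.0322,.482]),
([-4.83,44.36,12.49,.76,118.12,-91.54],[.8337,.0443,.5229]),
([-5.46,48.14,12.49,1.52,108.7,-91.77],[.8964,.0332,.473]),
([-6.54,42.61,12.49,3.32,102.97,-92.08],[.9019,.025,.5676]),
([-11.98,39.97,12.55,6.44,99.13,-96.1],[.9055,-.0457,.6176]),
([-17.19,36.64,12.55,10.3,94.59,-103.09],[.8994,-.1078,.6841]),
([7.07,14.16,120.52,-31.29,9.96,-53.44],[.5016,.1477,.2553])]
def fk(q,p):
    a,h,L1,L2,e,o,t=p
    A=R.from_euler("z",q[0],degrees=True)
    B=A*R.from_euler("y",q[1],degrees=True); C=B*R.from_euler("y",q[2],degrees=True)
    Dd=C*R.from_euler("z",q[3],degrees=True); E=Dd*R.from_euler("y",q[4],degrees=True); F=E*R.from_euler("z",q[5],degrees=True)
    pos=np.array([0,0,h])+A.apply([a,o,0])+B.apply([0,0,L1])+C.apply([e,0,L2])+E.apply([0,0,t])
    return pos,F.as_matrix()
P=least_squares(lambda p:np.concatenate([fk(q,p)[0]-x for q,x in D]),[0,.3,.4,.4,0,.11,.2]).x
def ik(T,Rm,q0):
    f=lambda q:np.r_[(fk(q,P)[0]-T)*10,(fk(q,P)[1]-Rm).ravel()]
    lo=[-176.69,-43.24,12.49,-82,0,-163.58];hi=[176.69,126.21,139.97,262,151.66,163.58]
    s=least_squares(f,np.clip(q0,np.array(lo)+.1,np.array(hi)-.1),bounds=(lo,hi),x_scale=30);return s.x.round(1),s.cost
E
python3 - <<'E'
from fk import *
print(P.round(4),[np.abs(fk(q,P)[0]-x).max().round(4) for q,x in D]); q=D[-1][0]
print(fk(q,P)[1].round(3))
Rm=np.array([[-.798,0.,.603],[0,1,0],[-.603,0,-.798]])
for T in ([.492,.206,.2],[.492,.206,.067],[.56,-.07,.12],[.6,-.07,.09]):
    for a in (37,46):
        r=R.from_euler("y",-(a-37),degrees=True).as_matrix()@Rm
        for q0 in (q,[q[0],q[1]+20,q[2],180,10,130],[q[0],q[1]+20,q[2],180,20,-50],[q[0],q[1]+20,q[2],90,20,-140],[q[0],q[1]+20,q[2],-60,20,0]):
            x,c=ik(np.array(T),r,q0)
            if c<1e-4: print(T,a,x)
E
```

```text
[0.     0.2742 0.588  0.3917 0.1141 0.111  0.2914] [np.float64(0.0), np.float64(0.0001), np.float64(0.0001), np.float64(0.0), np.float64(0.0001), np.float64(0.0), np.float64(0.0001), np.float64(0.0)]
[[-0.009 -0.798  0.603]
 [-1.    -0.    -0.016]
 [ 0.013 -0.603 -0.798]]
[0.492, 0.206, 0.2] 37 [ 15.9  22.6 122.2 262.    9.5 110.8]
[0.492, 0.206, 0.2] 46 [ 17.6  25.9 127.3 216.   21.8 158.4]
[0.56, -0.07, 0.12] 37 [ -26.8   34.6  123.4  126.3   19.7 -149.9]
[0.56, -0.07, 0.12] 37 [ -26.8   34.6  123.4  126.3   19.7 -149.9]
[0.56, -0.07, 0.12] 37 [ -26.8   34.6  123.4  126.3   19.7 -149.9]
[0.56, -0.07, 0.12] 37 [ -26.8   34.6  123.4  126.3   19.7 -149.9]
[0.6, -0.07, 0.09] 37 [ -24.3   39.4  118.4  130.    18.9 -151.4]
[0.6, -0.07, 0.09] 37 [ -24.3   39.4  118.4  130.    18.9 -151.4]
[0.6, -0.07, 0.09] 37 [ -24.3   39.4  118.4  130.    18.9 -151.4]
```

```bash
sed -i 's/R.from_euler("z",q\[5\],degrees=True)/R.from_euler("z",q[5]+90,degrees=True)/' fk.py
python3 - <<'E'
from fk import *
q=D[-1][0]
print(fk(q,P)[1].round(3).tolist())
for T in ([.492,.206,.2],[.492,.206,.067],[.5,-.06,.13],[.56,-.07,.12],[.6,-.07,.09]):
  for a in (28,31,37,40,46):
    out=set()
    for fl in (0,180):
        h=np.radians(a)
        Rm=np.array([[-np.cos(h),0,np.sin(h)],[0,1,0],[-np.sin(h),0,-np.cos(h)]])@R.from_euler("z",fl,degrees=True).as_matrix()
        j1=np.degrees(np.arctan2(T[1],T[0]))-12
        for j4 in (-70,-30,0,60,120,180,240):
          for j6 in (-140,-60,20,100):
            x,c=ik(np.array(T),Rm,[j1,30,118,j4,15,j6])
            if c<1e-6: out.add((fl,)+tuple(x))
    print(T,a,[tuple(float(v) for v in o) for o in sorted(out)])
E
```

```text
[[-0.798, 0.009, 0.603], [-0.0, 1.0, -0.016], [-0.603, -0.013, -0.798]]
[0.492, 0.206, 0.2] 28 [(0.0, 14.4, 21.2, 116.0, -23.7, 16.9, -54.4), (180.0, 14.4, 21.2, 116.0, -23.7, 16.9, 125.6)]
[0.492, 0.206, 0.2] 31 [(0.0, 14.9, 21.5, 117.9, -36.4, 12.9, -41.5), (180.0, 14.9, 21.5, 117.9, -36.4, 12.9, 138.5)]
[0.492, 0.206, 0.2] 37 []
[0.492, 0.206, 0.2] 40 [(0.0, 16.5, 23.4, 123.7, 241.2, 12.0, 42.1), (180.0, 16.5, 23.4, 123.7, 241.2, 12.0, -137.9)]
[0.492, 0.206, 0.2] 46 [(0.0, 17.6, 25.8, 127.3, 216.1, 21.6, 68.3), (180.0, 17.6, 25.8, 127.3, 216.1, 21.6, -111.7)]
[0.492, 0.206, 0.067] 28 [(0.0, 14.4, 38.9, 121.2, 222.5, 10.0, 60.8), (180.0, 14.4, 38.9, 121.2, 222.5, 10.0, -119.2)]
[0.492, 0.206, 0.067] 31 [(0.0, 14.9, 40.0, 123.0, 210.5, 15.1, 73.2), (180.0, 14.9, 40.0, 123.0, 210.5, 15.1, -106.8)]
[0.492, 0.206, 0.067] 37 [(0.0, 16.0, 42.8, 126.4, 201.6, 26.7, 83.4), (180.0, 16.0, 42.8, 126.4, 201.6, 26.7, -96.6)]
[0.492, 0.206, 0.067] 40 [(0.0, 16.5, 44.5, 127.9, 199.7, 32.8, 86.0), (180.0, 16.5, 44.5, 127.9, 199.7, 32.8, -94.0)]
[0.492, 0.206, 0.067] 46 [(0.0, 17.6, 48.7, 130.7, 1
[... 1047 characters left out ...]
27.7, 35.8, 125.4, 134.4, 24.7, -69.0)]
[0.56, -0.07, 0.12] 46 [(0.0, -29.4, 39.3, 129.1, 143.3, 36.2, 99.6), (180.0, -29.4, 39.3, 129.1, 143.3, 36.2, -80.4)]
[0.6, -0.07, 0.09] 28 [(180.0, -22.3, 37.1, 112.4, 67.8, 11.1, 2.7)]
[0.6, -0.07, 0.09] 31 [(0.0, -23.0, 37.7, 114.5, 95.4, 11.6, 154.5), (180.0, -23.0, 37.7, 114.5, 95.4, 11.6, -25.5)]
[0.6, -0.07, 0.09] 37 [(0.0, -24.3, 39.4, 118.4, 129.7, 18.8, 118.9), (180.0, -24.3, 39.4, 118.4, 129.7, 18.8, -61.1)]
[0.6, -0.07, 0.09] 40 [(0.0, -25.0, 40.6, 120.2, 137.7, 23.8, 110.1), (180.0, -25.0, 40.6, 120.2, 137.7, 23.8, -69.9)]
[0.6, -0.07, 0.09] 46 [(0.0, -26.4, 43.6, 123.6, 146.1, 35.0, 99.8), (180.0, -26.4, 43.6, 123.6, 146.1, 35.0, -80.2)]
```

```bash
cat >> fk.py <<'E'
LO=np.array([-176.69,-43.24,12.49,-82,0,-163.58]);HI=np.array([176.69,126.21,139.97,262,151.66,163.58])
def step(q,T,Rm,reg=1e-4,mx=10):
    f=lambda x:np.r_[(fk(x,P)[0]-T)*10,(fk(x,P)[1]-Rm).ravel(),reg*(x-q)]
    return least_squares(f,np.clip(q,LO+.01,HI-.01),bounds=(LO,HI),x_scale=30).x
def tilt(a,yaw=0):
    h=np.radians(a);return R.from_euler("z",yaw,degrees=True).as_matrix()@np.array([[-np.cos(h),0,np.sin(h)],[0,1,0],[-np.sin(h),0,-np.cos(h)]])
def path(q,wps,Rm,n=12,show=True):
    for w in wps:
        p0=fk(q,P)[0];mj=0;md=99;err=0
        for k in range(1,n+1):
            T=p0+(np.array(w)-p0)*k/n;qn=step(q,T,Rm);mj=max(mj,abs(qn-q).max());q=qn;md=min(md,q[4])
            err=max(err,np.abs(fk(q,P)[1]-Rm).max()+10*np.abs(fk(q,P)[0]-T).max())
        if show:print(w,q.round(1).tolist(),"maxstep",mj.round(1),"minj5",md.round(1),"err",err.round(3))
    return q
E
python3 - <<'E'
from fk import *
q=np.array(D[-1][0]);Rm=tilt(37.2)
for wps in ([[.5,.0,.36],[.5,-.15,.36],[.5,-.15,.16],[.46,-.06,.14],[.47,.206,.14],[.492,.206,.067],[.492,.206,.14],[.47,0,.14],[.5,-.15,.16],[.5,-.15,.36],[.6,-.15,.5],[.85,-.1,.65]],
            [[.55,-.15,.38],[.47,-.2,.2],[.44,-.06,.13],[.47,.206,.13],[.492,.206,.067]]):
    path(q,wps,Rm);print()
E
```

```text
[0.5, 0.0, 0.36] [-20.0, -0.2, 115.4, 23.4, 31.4, -126.5] maxstep 18.2 minj5 9.8 err 0.0
[0.5, -0.15, 0.36] [-43.0, 3.2, 111.9, 37.6, 42.4, -156.2] maxstep 3.4 minj5 32.3 err 0.0
[0.5, -0.15, 0.16] [-35.9, 24.4, 119.2, 44.8, 18.2, -163.6] maxstep 3.2 minj5 18.2 err 0.217
[0.46, -0.06, 0.14] [-25.5, 24.1, 126.9, 52.1, 9.2, -163.6] maxstep 1.0 minj5 9.2 err 0.271
[0.47, 0.206, 0.14] [11.0, 27.3, 123.5, 75.0, 0.0, -155.8] maxstep 3.7 minj5 0.0 err 0.246
[0.492, 0.206, 0.067] [10.6, 36.9, 119.1, 75.0, 0.0, -155.8] maxstep 0.9 minj5 0.0 err 0.271
[0.492, 0.206, 0.14] [10.5, 28.3, 121.5, 74.8, 0.0, -156.0] maxstep 1.3 minj5 0.0 err 0.246
[0.47, 0, 0.14] [-15.9, 24.7, 127.3, 60.1, 4.7, -163.6] maxstep 2.8 minj5 0.0 err 0.239
[0.5, -0.15, 0.16] [-35.9, 24.4, 119.2, 44.8, 18.2, -163.6] maxstep 1.9 minj5 6.1 err 0.222
[0.5, -0.15, 0.36] [-43.0, 3.2, 111.9, 37.6, 42.4, -156.2] maxstep 3.0 minj5 20.2 err 0.182
[0.6, -0.15, 0.5] [-33.8, 4.7, 87.3, 23.4, 57.9, -131.0] maxstep 2.9 minj5 43.6 err 0.0
[0.85, -0.1, 0.65] [-17.8, 27.7, 33.7, 10.7, 82.9, -105.7] maxstep 6.3 minj5 59.1 err 0.0

[0.55, -0.15, 0.38] [-37.9, 6.1, 104.9, 32.9, 43.0, -147.1] maxstep 27.7 minj5 9.8 err 0.0
[0.47, -0.2, 0.2] [-44.7, 19.0, 118.3, 39.0, 26.4, -163.6] maxstep 4.2 minj5 26.4 err 0.205
[0.44, -0.06, 0.13] [-26.0, 24.5, 128.7, 51.4, 8.1, -163.6] maxstep 1.9 minj5 8.1 err 0.314
[0.47, 0.206, 0.13] [11.0, 28.5, 123.2, 75.1, 0.0, -155.8] maxstep 3.8 minj5 0.0 err 0.283
[0.492, 0.206, 0.067] [10.6, 36.9, 119.1, 75.1, 0.0, -155.8] maxstep 0.8 minj5 0.0 err 0.271
```

Run:
```python
from fk import *
q=np.array(D[-1][0]);q[5]+=180
Rz=R.from_euler("z",180,degrees=True).as_matrix()
Rm=tilt(37.2)@Rz
for wps in ([[.5,-.06,.33],[.5,-.06,.15],[.47,.206,.13],[.492,.206,.067]],[[.5,-.0,.3],[.47,-.0,.14],[.47,.206,.13],[.492,.206,.067],[.48,.206,.12],[.47,0.0,.14],[.5,-.1,.3],[.6,-.1,.5],[.85,-.1,.65]]):
    q1=path(q,wps,Rm);print()
q=path(q1,[[.85,-.1,.65]],tilt(46.2)@Rz)
q=path(q,[[.6,-.1,.5],[.5,-.06,.3],[.5,-.06,.14],[.53,-.06,.12],[.6,-.07,.1]],tilt(46.2)@Rz)
```

```text
[0.5, -0.06, 0.33] [-30.2, 3.2, 117.7, 36.2, 31.0, 33.0] maxstep 21.0 minj5 9.1 err 0.0
[0.5, -0.06, 0.15] [-30.2, 28.8, 131.2, 125.8, 22.0, -62.8] maxstep 11.1 minj5 17.7 err 0.0
[0.47, 0.206, 0.13] [17.0, 32.6, 127.7, 212.6, 19.2, -107.4] maxstep 8.1 minj5 19.2 err 0.0
[0.492, 0.206, 0.067] [16.0, 42.9, 126.5, 201.5, 27.1, -96.4] maxstep 1.4 minj5 19.9 err 0.0

[0.5, -0.0, 0.3] [-20.0, 5.9, 121.2, 35.2, 21.1, 40.5] maxstep 16.5 minj5 8.9 err 0.0
[0.47, -0.0, 0.14] [-22.2, 30.8, 137.1, 149.0, 26.3, -79.7] maxstep 15.3 minj5 12.6 err 0.0
[0.47, 0.206, 0.13] [17.0, 32.6, 127.7, 212.6, 19.2, -107.4] maxstep 6.5 minj5 19.2 err 0.0
[0.492, 0.206, 0.067] [16.0, 42.9, 126.5, 201.5, 27.1, -96.4] maxstep 1.4 minj5 19.9 err 0.0
[0.48, 0.206, 0.12] [16.5, 34.3, 126.9, 210.5, 19.8, -105.7] maxstep 1.1 minj5 19.8 err 0.0
[0.47, 0.0, 0.14] [-22.2, 30.8, 137.1, 149.0, 26.3, -79.7] maxstep 6.0 minj5 20.4 err 0.0
[0.5, -0.1, 0.3] [-36.3, 7.2, 119.4, 45.8, 29.9, 18.0] maxstep 12.9 minj5 17.1 err 0.0
[0.6, -0.1, 0.5] [-28.0, 3.3, 88.9, 20.1, 55.7, 55.3] maxstep 5.6 minj5 32.0 err 0.0
[0.85, -0.1, 0.65] [-17.8, 27.7, 33.7, 10.7, 82.9, 74.3] maxstep 6.4 minj5 57.2 err 0.0

[0.85, -0.1, 0.65] [-18.8, 23.2, 45.4, 14.6, 67.5, 71.1] maxstep 15.4 minj5 67.5 err 0.0
[0.6, -0.1, 0.5] [-30.4, 1.1, 95.8, 30.8, 45.5, 45.2] maxstep 5.4 minj5 45.5 err 0.0
[0.5, -0.06, 0.3] [-33.7, 7.3, 127.2, 79.6, 24.1, -13.4] maxstep 9.6 minj5 24.1 err 0.0
[0.5, -0.06, 0.14] [-33.7, 37.4, 138.1, 143.6, 42.5, -86.3] maxstep 8.1 minj5 23.7 err 0.0
[0.53, -0.06, 0.12] [-30.6, 40.3, 134.0, 146.2, 41.3, -85.6] maxstep 0.3 minj5 41.3 err 0.0
[0.6, -0.07, 0.1] [-26.5, 42.3, 123.7, 144.9, 34.0, -78.8] maxstep 0.9 minj5 34.0 err 0.0
```

Run:
```python
from h import *
c=calibration("wrist");p,d=capture("wrist");W=cloud("wrist",d,c);np.save("pics/w3.npy",W);cv2.imwrite("pics/w3.png",p)
hsv=cv2.cvtColor(p,cv2.COLOR_BGR2HSV)
yel=(hsv[...,0]>18)&(hsv[...,0]<35)&(hsv[...,1]>150)&(hsv[...,2]>120)
for nm,b in (("front",(50,155,122,208)),("tin",(0,145,45,195))):
    w=W[b[1]:b[3],b[0]:b[2]].reshape(-1,3);y=yel[b[1]:b[3],b[0]:b[2]].ravel()
    m=(w[:,2]>.098)&(w[:,2]<.122)&y if nm=="front" else (w[:,2]>.07)&(w[:,2]<.1)
    t=w[m]; A=np.c_[t[:,:2],np.ones(len(t))];k=np.linalg.lstsq(A,t[:,2],rcond=None)[0]
    r=disc(t,np.array([-.1564,0.008,.9877]),.029 if nm=="front" else .031,.002);print(nm,len(t),"plane",k.round(3),r[0].round(4),r[1],r[2],r[3][1])
# rows/columns around the jam lane front: print W for lip edge scan along image columns
for u in (70,85,100,115,130,145):
    print(u,[(v,*W[v,u].round(3)) for v in range(106,160,3)])
```

```text
front 659 plane [ 0.199 -0.034 -0.015] [ 0.602  -0.0686  0.108 ] 505 0.0010994934869037456 0.028751343488693237
tin 1670 plane [ 0.147 -0.075 -0.02 ] [ 0.6002 -0.1618  0.0812] 1367 0.0009777762686706071 0.031307052820920944
70 [(106, np.float64(0.565), np.float64(-0.111), np.float64(0.0)), (109, np.float64(0.569), np.float64(-0.113), np.float64(0.0)), (112, np.float64(0.574), np.float64(-0.116), np.float64(-0.0)), (115, np.float64(0.573), np.float64(-0.113), np.float64(0.007)), (118, np.float64(0.572), np.float64(-0.109), np.float64(0.015)), (121, np.float64(0.577), np.float64(-0.113), np.float64(0.013)), (124, np.float64(0.581), np.float64(-0.114), np.float64(0.014)), (127, np.float64(0.585), np.float64(-0.116), np.float64(0.015)), (130, np.float64(0.589), np.float64(-0.118), np.float64(0.016)), (133, np.float64(0.577), np.float64(-0.103), np.float64(0.036)), (136, np.float64(0.577), np.float64(-0.1), np.float64(0.042)), (139, np.float64(0.584), np.float64(-0.105), np.float64(0.039)), (142, np.float64(0.604), np.float64(-0.125), np.float64(0.02)), (145, np.float64(0.607), np.float64
[... 5416 characters left out ...]
oat64(0.585), np.float64(-0.023), np.float64(0.014)), (130, np.float64(0.589), np.float64(-0.024), np.float64(0.016)), (133, np.float64(0.593), np.float64(-0.025), np.float64(0.016)), (136, np.float64(0.598), np.float64(-0.027), np.float64(0.016)), (139, np.float64(0.602), np.float64(-0.028), np.float64(0.017)), (142, np.float64(0.607), np.float64(-0.03), np.float64(0.017)), (145, np.float64(0.61), np.float64(-0.03), np.float64(0.019)), (148, np.float64(0.614), np.float64(-0.032), np.float64(0.019)), (151, np.float64(0.617), np.float64(-0.032), np.float64(0.022)), (154, np.float64(0.622), np.float64(-0.034), np.float64(0.023)), (157, np.float64(0.625), np.float64(-0.034), np.float64(0.025))]
```

>>> {"op": "send_rows", "data": {"plan": [[0,0,0,0,0.1247],[0,0,0,0,0.1247],[0,0,0,0,0.1247],[0,0,0,0,0.1247],[0,0,0,0,0.1247],[0,0,0,0,0.1247],[0,0,0,0,0.1247],[0,0,0,0,0.1247],[0,0,0,0,0.1247],[0,0,0,0,0.1247],[0,0,0,0,0.1247],[0,0,0,0,0.1247],[0,0,0,0,0.1247],[0,0,0,0,0.1247],[0,0,0,0,0.1247],[0,0,0,0,0.1247],[0,0,0,0,0.1247],[0,0,0,0,0.1247],[0,0,0,0,0.1247],[0,0,0,0,0.1247]]}}

```text
time_s: 8.58
position: [0.5068, 0.1464, 0.259]
tcp_rot: [[0.642, 0.465, 0.609], [0.597, -0.802, -0.016], [0.481, 0.374, -0.793]]
force: [0.0, -0.3, 0.2]
opening: 1.002
grasp_force: 0.0
```

>>> {"op": "send_rows", "data": {"plan": [[0,0,0,0,0.1247],[0,0,0,0,0.1247],[0,0,0,0,0.1247],[0,0,0,0,0.1247],[0,0,0,0,0.1247],[0,0,0,0,0.03]]}}

```text
time_s: 9.08
position: [0.5067, 0.1464, 0.259]
tcp_rot: [[0.793, -0.02, 0.609], [-0.013, -1.0, -0.016], [0.609, 0.005, -0.793]]
force: [-0.6, 0.4, -0.7]
opening: 1.001
grasp_force: 0.0
```

>>> {"op": "send_rows", "data": {"plan": [[0,0.002,0.0133,-0.0029,0],[0,0.002,0.0133,-0.0029,0],[0,0.002,0.0133,-0.0029,0],[0,0.002,0.0133,-0.0029,0],[0,0.002,0.0133,-0.0029,0],[0,0.002,0.0133,-0.0029,0],[0,0.002,0.0133,-0.0029,0],[0,0.002,0.0133,-0.0029,0],[0,0.002,0.0133,-0.0029,0],[0,0.002,0.0133,-0.0029,0],[0,0.002,0.0133,-0.0029,0],[0,0.002,0.0133,-0.0029,0],[0,0.002,0.0133,-0.0029,0],[0,0.002,0.0133,-0.0029,0]]}}

```text
time_s: 10.25
position: [0.5013, -0.0407, 0.3107]
tcp_rot: [[0.792, -0.015, 0.611], [-0.006, -1.0, -0.018], [0.611, 0.011, -0.791]]
force: [-0.6, -0.8, -0.2]
opening: 1.003
grasp_force: 0.0
```

>>> {"op": "send_rows", "data": {"plan": [[0,-0.0063,-0.0006,0.0064,0],[0,-0.0063,-0.0006,0.0064,0],[0,-0.0063,-0.0006,0.0064,0],[0,-0.0063,-0.0006,0.0064,0],[0,-0.0063,-0.0006,0.0064,0],[0,-0.0063,-0.0006,0.0064,0],[0,-0.0063,-0.0006,0.0064,0],[0,-0.0063,-0.0006,0.0064,0],[0,-0.0063,-0.0006,0.0064,0],[0,-0.0063,-0.0006,0.0064,0],[0,-0.0063,-0.0006,0.0064,0],[0,-0.0063,-0.0006,0.0064,0],[0,-0.0063,-0.0006,0.0064,0],[0,-0.0063,-0.0006,0.0064,0],[0,-0.0063,-0.0006,0.0064,0],[0,-0.0063,-0.0006,0.0064,0],[0,-0.0063,-0.0006,0.0064,0],[0,-0.0063,-0.0006,0.0064,0]]}}

```text
time_s: 11.75
position: [0.4817, -0.0319, 0.1486]
tcp_rot: [[0.792, -0.018, 0.61], [-0.006, -1.0, -0.022], [0.61, 0.014, -0.792]]
force: [0.0, -0.8, 0.5]
opening: 0.998
grasp_force: 0.0
```

```bash
python3 -c "from h import *;to([.473,.206,.135])"
```

```text
11.75 [-26.14  29.21 134.95 142.13  23.92 -75.4 ] [ 0.4817 -0.0319  0.1486] [[0.792, -0.018, 0.61], [-0.006, -1.0, -0.022], [0.61, 0.014, -0.792]]
tool shift [-1.660e-02 -2.379e-01  2.000e-04]
```

>>> {"op": "send_rows", "data": {"plan": [[0,-0.0012,-0.017,0,0],[0,-0.0012,-0.017,0,0],[0,-0.0012,-0.017,0,0],[0,-0.0012,-0.017,0,0],[0,-0.0012,-0.017,0,0],[0,-0.0012,-0.017,0,0],[0,-0.0012,-0.017,0,0],[0,-0.0012,-0.017,0,0],[0,-0.0012,-0.017,0,0],[0,-0.0012,-0.017,0,0],[0,-0.0012,-0.017,0,0],[0,-0.0012,-0.017,0,0],[0,-0.0012,-0.017,0,0],[0,-0.0012,-0.017,0,0]]}}

```text
time_s: 12.92
position: [0.4721, 0.2095, 0.1366]
tcp_rot: [[0.793, -0.017, 0.609], [-0.008, -1.0, -0.018], [0.609, 0.009, -0.793]]
force: [1.4, 1.0, 0.1]
opening: 1.0
grasp_force: 0.0
```

Run:
```python
from h import *
to([.492,.206,.067])
c=calibration("wrist");p,d=capture("wrist");cv2.imwrite("pics/w4.png",p);W=cloud("wrist",d,c)
m=(W[...,2]>.08)&(W[...,2]<.092)&(d>0)&(abs(W[...,0]-.494)<.045)&(abs(W[...,1]-.206)<.045)
if m.sum()>50: print(disc(W[m],np.array([0,0,1.]),.029,.003))
```

```text
12.9167 [  18.34   31.79  126.71  220.69   18.62 -113.92] [0.4721 0.2095 0.1366] [[0.793, -0.017, 0.609], [-0.008, -1.0, -0.018], [0.609, 0.009, -0.793]]
tool shift [-0.0266  0.0025  0.0673]
(array([0.49357655, 0.20675755, 0.08495428]), 4024, np.float64(0.0011273357559084777), ((0.4944419264793396, 0.20689500868320465), 0.02841479890048504))
```

View pics/w4.png

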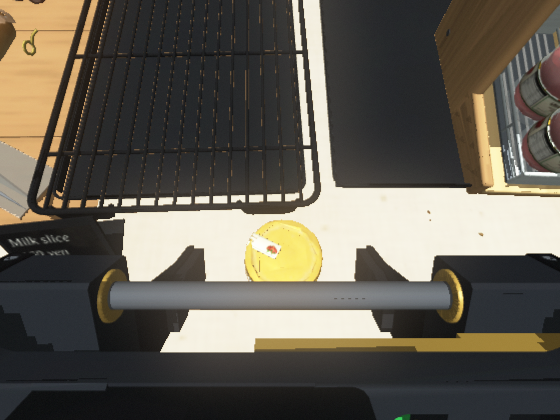

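The lid sits at (284,255), centred between the open fingers at (185,290) and (378,290). I'll descend and grip.

>>> {"op": "send_rows", "data": {"plan": [[0,-0.0067,0.0005,0.0168,0],[0,-0.0067,0.0005,0.0168,0],[0,-0.0067,0.0005,0.0168,0],[0,-0.0067,0.0005,0.0168,0],[0,0,0,0,0],[150,0,0,0,0],[150,0,0,0,0],[150,0,0,0,0],[150,0,0,0,0],[150,0,0,0,0],[150,0,0,0,0]]}}

```text
time_s: 13.88
position: [0.4894, 0.2058, 0.0666]
tcp_rot: [[0.794, -0.016, 0.607], [-0.007, -1.0, -0.017], [0.608, 0.009, -0.794]]
force: [-1.0, -0.4, 1.6]
opening: 0.657
grasp_force: 29.6
```

```bash
python3 -c "
from h import *
s=to([.4915,.2068,.067]);print(s['opening']*87,s['grasp_force'],s['force'])"
```

```text
13.8833 [ 16.86  43.03 126.52 204.41  27.68 -97.9 ] [0.4894 0.2058 0.0666] [[0.794, -0.016, 0.607], [-0.007, -1.0, -0.017], [0.608, 0.009, -0.794]]
tool shift [ 0.0018 -0.001   0.0009]
57.1289637658462 29.566814464051276 [-1.04102019 -0.43765472  1.58603987]
```

>>> {"op": "send_rows", "data": {"plan": [[150,0.006,0,-0.0085,0],[150,0.0116,0,-0.0172,0],[150,0.0116,0,-0.0172,0],[150,0.0116,0,-0.0172,0],[150,0.006,0.004,-0.0085,0],[150,0,0.01,0,0]]}}

```text
time_s: 14.38
position: [0.4845, 0.1936, 0.151]
tcp_rot: [[0.794, -0.014, 0.608], [-0.007, -1.0, -0.014], [0.608, 0.007, -0.794]]
force: [0.3, 0.2, -4.4]
opening: 0.66
grasp_force: 29.1
```

>>> {"op": "send_rows", "data": {"plan": [[150,0,0.017,0,0],[150,0,0.017,0,0],[150,0,0.017,0,0],[150,0,0.017,0,0],[150,0,0.017,0,0],[150,0,0.017,0,0],[150,0,0.017,0,0],[150,0,0.017,0,0],[150,0,0.017,0,0],[150,0,0.017,0,0],[150,0,0.017,0,0],[150,0,0.017,0,0],[150,0,0.017,0,0]]}}

```text
time_s: 15.47
position: [0.4797, -0.0291, 0.1501]
tcp_rot: [[0.797, -0.016, 0.603], [-0.007, -1.0, -0.017], [0.603, 0.009, -0.797]]
force: [0.6, -0.5, -3.6]
opening: 0.657
grasp_force: 29.1
```

Run:
```python
from h import *
s=to([.5,-.08,.31]);print(s['opening']*87,s['grasp_force'],s['force'])
from fk import *
q=path(s["joint_positions"],[[.5,-.08,.31],[.6,-.06,.5],[.85,-.06,.65]],s["tcp_rot"],18)
```

```text
15.4667 [-25.9   28.6  134.81 140.35  22.9  -73.3 ] [ 0.4797 -0.0291  0.1501] [[0.797, -0.016, 0.603], [-0.007, -1.0, -0.017], [0.603, 0.009, -0.797]]
tool shift [ 0.113   0.052  -0.1144]
57.12133629729599 29.116931907628896 [ 0.58205487 -0.52937411 -3.64368701]
[0.5, -0.08, 0.31] [-32.5, 5.6, 119.2, 40.7, 28.4, 26.4] maxstep 8.2 minj5 16.0 err 0.0
[0.6, -0.06, 0.5] [-22.4, 2.5, 89.7, 15.5, 53.5, 62.9] maxstep 3.8 minj5 29.7 err 0.0
[0.85, -0.06, 0.65] [-14.1, 27.1, 34.6, 7.6, 81.9, 78.0] maxstep 4.3 minj5 54.6 err 0.0
```

>>> {"op": "send_rows", "data": {"plan": [[150,0.0063,0.0029,-0.0064,0],[150,0.0063,0.0029,-0.0064,0],[150,0.0063,0.0029,-0.0064,0],[150,0.0063,0.0029,-0.0064,0],[150,0.0063,0.0029,-0.0064,0],[150,0.0063,0.0029,-0.0064,0],[150,0.0063,0.0029,-0.0064,0],[150,0.0063,0.0029,-0.0064,0],[150,0.0063,0.0029,-0.0064,0],[150,0.0063,0.0029,-0.0064,0],[150,0.0063,0.0029,-0.0064,0],[150,0.0063,0.0029,-0.0064,0],[150,0.0063,0.0029,-0.0064,0],[150,0.0063,0.0029,-0.0064,0],[150,0.0063,0.0029,-0.0064,0],[150,0.0063,0.0029,-0.0064,0],[150,0.0063,0.0029,-0.0064,0],[150,0.0063,0.0029,-0.0064,0]]}}

```text
time_s: 16.97
position: [0.4989, -0.0783, 0.3106]
tcp_rot: [[0.798, -0.014, 0.603], [-0.007, -1.0, -0.014], [0.603, 0.007, -0.798]]
force: [0.7, -0.2, -2.9]
opening: 0.656
grasp_force: 29.2
```

>>> {"op": "send_rows", "data": {"plan": [[150,0.0323,-0.0033,-0.0152,0],[150,0.0323,-0.0033,-0.0152,0],[150,0.0323,-0.0033,-0.0152,0],[150,0.0323,-0.0033,-0.0152,0],[150,0.0323,-0.0033,-0.0152,0],[150,0.0323,-0.0033,-0.0152,0],[150,0.0356,0,-0.0006,0],[150,0.0356,0,-0.0006,0],[150,0.0356,0,-0.0006,0],[150,0.0356,0,-0.0006,0],[150,0.0356,0,-0.0006,0],[150,0.0356,0,-0.0006,0],[150,0.0356,0,-0.0006,0],[150,0.0356,0,-0.0006,0],[150,0.0356,0,-0.003,0],[150,0.0356,0,-0.006,0]]}}

```text
time_s: 18.3
position: [0.8685, -0.0614, 0.718]
tcp_rot: [[0.797, -0.015, 0.603], [-0.007, -1.0, -0.015], [0.603, 0.008, -0.797]]
force: [1.7, -0.5, -2.6]
opening: 0.65
grasp_force: 29.1
```

Run:
```python
from h import *
s=st();print(s['opening']*87,s['grasp_force'],s['force'])
```

```text
18.3 [-13.89  33.21  13.7    7.51  96.56  80.16] [ 0.8685 -0.0614  0.718 ] [[0.797, -0.015, 0.603], [-0.007, -1.0, -0.015], [0.603, 0.008, -0.797]]
56.56558161142088 29.12854387999687 [ 1.68321762 -0.51595352 -2.64923286]
```

>>> {"op": "send_rows", "data": {"plan": [[150,0.037,0.008,-0.015,0],[150,0.037,0.008,-0.015,0],[150,0.037,0.008,-0.015,0],[150,0.037,0.008,-0.015,0],[150,0.037,0.008,-0.015,0]]}}

```text
time_s: 18.72
position: [0.8502, -0.0901, 0.7905]
tcp_rot: [[0.708, -0.022, 0.705], [-0.004, -1.0, -0.028], [0.706, 0.017, -0.708]]
force: [-0.4, -0.7, -3.4]
opening: 0.644
grasp_force: 29.4
```

Run:
```python
from h import *
s=st()
```

```text
18.7167 [-17.08  29.76  12.63  10.43  93.6   78.67] [ 0.8502 -0.0901  0.7905] [[0.708, -0.022, 0.705], [-0.004, -1.0, -0.028], [0.706, 0.017, -0.708]]
```

>>> {"op": "send_rows", "data": {"plan": [[150,0.037,0.006,-0.014,0.01]]}}

```text
time_s: 18.8
position: [0.846, -0.0935, 0.8039]
tcp_rot: [[0.69, -0.032, 0.723], [-0.014, -0.999, -0.031], [0.724, 0.011, -0.69]]
force: [0.1, -0.4, -3.3]
opening: 0.644
grasp_force: 29.4
```

Run:
```python
from h import *
from fk import *
s=st()
Rp=np.array([[.794,-.016,.607],[-.007,-1,-.017],[.608,.009,-.794]])
Rn=s["tcp_rot"]
a=Rp.T@[0,0,1];a/=np.linalg.norm(a)
for t in (-.04,-.02,0,.02,.04): print(t,(Rn@R.from_rotvec([0,0,t]).as_matrix()@a).round(3))
# jar bottom centre in tool frame
b=Rp.T@(np.array([.4935,.2068,0])-[.4894,.2058,.0666]);print("base in tool",b.round(4))
np.save("b.npy",np.r_[a,b])
path(s["joint_positions"],[[.6,-.07,.5],[.49,-.07,.31],[.49,-.06,.14],[.53,-.06,.12],[.6,-.06,.1]],Rn,18)
```

```text
18.8 [-17.55  29.06  12.59  10.89  92.93  79.12] [ 0.846  -0.0935  0.8039] [[0.69, -0.032, 0.723], [-0.014, -0.999, -0.031], [0.724, 0.011, -0.69]]
-0.04 [-0.154  0.031  0.988]
-0.02 [-0.155  0.019  0.988]
0 [-0.155  0.007  0.988]
0.02 [-0.156 -0.005  0.988]
0.04 [-0.156 -0.017  0.988]
base in tool [-0.0372 -0.0017  0.0554]
[0.6, -0.07, 0.5] [-25.3, 0.3, 96.7, 25.0, 41.7, 53.8] maxstep 9.1 minj5 41.7 err 0.0
[0.49, -0.07, 0.31] [-35.2, 5.1, 127.5, 76.1, 23.8, -9.6] maxstep 6.5 minj5 23.8 err 0.0
[0.49, -0.06, 0.14] [-33.3, 38.1, 140.0, 148.1, 44.6, -89.5] maxstep 6.1 minj5 22.9 err 0.003
[0.53, -0.06, 0.12] [-29.2, 40.5, 134.3, 150.8, 41.7, -87.4] maxstep 0.3 minj5 41.7 err 0.0
[0.6, -0.06, 0.1] [-23.9, 42.4, 124.2, 151.8, 34.1, -82.2] maxstep 0.6 minj5 34.1 err 0.0
```

>>> {"op": "send_rows", "data": {"plan": [[150,-0.012,-0.0006,0.001,0],[150,-0.012,-0.0006,0.001,0],[150,-0.012,-0.0006,0.001,0],[150,-0.0322,-0.0016,0.0026,0],[150,-0.0322,-0.0016,0.0026,0],[150,-0.0322,-0.0016,0.0026,0],[150,-0.0322,-0.0016,0.0026,0],[150,-0.0322,-0.0016,0.0026,0],[150,-0.0322,-0.0016,0.0026,0],[150,-0.0322,-0.0016,0.0026,0],[150,-0.0322,-0.0016,0.0026,0],[150,-0.0322,-0.0016,0.0026,0],[150,-0.0322,-0.0016,0.0026,0],[150,-0.0322,-0.0016,0.0026,0]]}}

```text
time_s: 19.97
position: [0.5988, -0.0687, 0.4973]
tcp_rot: [[0.691, -0.032, 0.722], [-0.013, -0.999, -0.031], [0.722, 0.012, -0.691]]
force: [1.0, 0.6, -5.1]
opening: 0.644
grasp_force: 29.4
```

>>> {"op": "send_rows", "data": {"plan": [[150,-0.0153,0.0001,0.0037,0],[150,-0.0153,0.0001,0.0037,0],[150,-0.0153,0.0001,0.0037,0],[150,-0.0153,0.0001,0.0037,0],[150,-0.0153,0.0001,0.0037,0],[150,-0.0153,0.0001,0.0037,0],[150,-0.0153,0.0001,0.0037,0],[150,-0.0153,0.0001,0.0037,0],[150,-0.0153,0.0001,0.0037,0],[150,-0.0153,0.0001,0.0037,0],[150,-0.0153,0.0001,0.0037,0],[150,-0.0153,0.0001,0.0037,0],[150,-0.0153,0.0001,0.0037,0],[150,-0.0153,0.0001,0.0037,0]]}}

```text
time_s: 21.13
position: [0.4892, -0.0704, 0.3079]
tcp_rot: [[0.691, -0.034, 0.722], [-0.012, -0.999, -0.036], [0.722, 0.016, -0.691]]
force: [-1.0, 0.8, -2.9]
opening: 0.642
grasp_force: 29.3
```

```bash
cat >> h.py <<'E'
O=np.array([.5865,-.0677,.02]);u=np.array([.998,-.061,0]);k=np.array([0,0,1.])
S9,C9=np.sin(np.radians(9)),np.cos(np.radians(9));es=C9*u+S9*k;en=-S9*u+C9*k
def lane(s=None):
    s=s or read_state();ab=np.load("b.npy");B=s["position"]+s["tcp_rot"]@ab[3:];d=B-O
    print("jar base s,y,n mm",(d@es*1e3).round(1),(d@np.array([.061,.998,0])*1e3).round(1),(d@en*1e3).round(1),"axis",(s["tcp_rot"]@ab[:3]).round(3))
def golane(s_,n_,y_=0):
    s=st();lane(s);ab=np.load("b.npy");T=O+es*s_/1e3+en*n_/1e3+np.array([.061,.998,0])*y_/1e3-s["tcp_rot"]@ab[3:]
    print("TCP",T.round(4),"tool shift",(s["tcp_rot"].T@(T-s["position"])).round(4),"f",s["force"].round(1),s["opening"]);return T
E
python3 - <<'E'
from h import *
from fk import *
T=golane(-48,55); s=read_state()
path(s["joint_positions"],[T],s["tcp_rot"],18)
for n in ("scene","top"):
    p,d=capture(n);cv2.imwrite(f"pics/{n}5.png",p);np.save(f"pics/{n}5.npy",d)
p=cv2.imread("pics/scene5.png")[120:360,200:480];cv2.imwrite("pics/c5.png",cv2.resize(p,None,fx=2.5,fy=2.5,interpolation=2))
E
```

```text
21.1333 [-35.05   5.23 127.69  76.84  23.31 -10.55] [ 0.4892 -0.0704  0.3079] [[0.691, -0.034, 0.722], [-0.012, -0.999, -0.036], [0.722, 0.016, -0.691]]
jar base s,y,n mm -46.9 -7.6 232.9 axis [-0.153  0.012  0.988]
TCP [ 0.5164 -0.0644  0.132 ] tool shift [-0.1083 -0.0097  0.141 ] f [-1.   0.8 -2.9] 0.6421675148916077
[ 0.51635514 -0.06441341  0.13201267] [-30.9, 38.5, 136.0, 149.0, 41.4, -87.3] maxstep 6.2 minj5 22.2 err 0.0
```

View pics/c5.png

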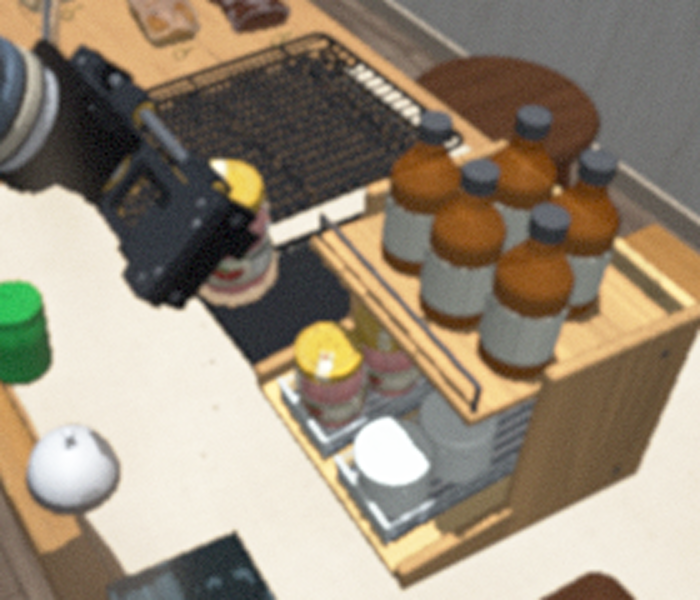

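The jar is held at crop (240,230), leaning like the lane jars, and the lane is undisturbed. Next is the staging point in front of the lip.

>>> {"op": "send_rows", "data": {"plan": [[150,-0.0068,-0.0006,0.0088,0],[150,-0.0068,-0.0006,0.0088,0],[150,-0.0068,-0.0006,0.0088,0],[150,-0.0068,-0.0006,0.0088,0],[150,-0.0068,-0.0006,0.0088,0],[150,-0.0068,-0.0006,0.0088,0],[150,-0.0068,-0.0006,0.0088,0],[150,-0.0068,-0.0006,0.0088,0],[150,-0.0068,-0.0006,0.0088,0],[150,-0.0068,-0.0006,0.0088,0],[150,-0.0068,-0.0006,0.0088,0],[150,-0.0068,-0.0006,0.0088,0],[150,-0.0068,-0.0006,0.0088,0],[150,-0.0068,-0.0006,0.0088,0],[150,-0.0068,-0.0006,0.0088,0],[150,-0.0068,-0.0006,0.0088,0]]}}

```text
time_s: 22.57
position: [0.5182, -0.0634, 0.1308]
tcp_rot: [[0.692, -0.031, 0.721], [-0.013, -0.999, -0.031], [0.722, 0.012, -0.692]]
force: [0.4, 0.2, -4.4]
opening: 0.644
grasp_force: 29.3
```

Run:
```python
from h import *
golane(-46,30)
c=calibration("wrist");p,d=capture("wrist");W=cloud("wrist",d,c);np.save("pics/w6.npy",W);cv2.imwrite("pics/w6.png",p)
```

```text
22.5667 [-30.81  38.61 135.67 148.65  41.24 -86.81] [ 0.5182 -0.0634  0.1308] [[0.692, -0.031, 0.721], [-0.013, -0.999, -0.031], [0.722, 0.012, -0.692]]
jar base s,y,n mm -46.5 1.5 53.5 axis [-0.152  0.007  0.988]
TCP [ 0.5223 -0.0651  0.1076] tool shift [-0.0138  0.0013  0.019 ] f [ 0.4  0.2 -4.4] 0.6442622720667376
```

View pics/w6.png

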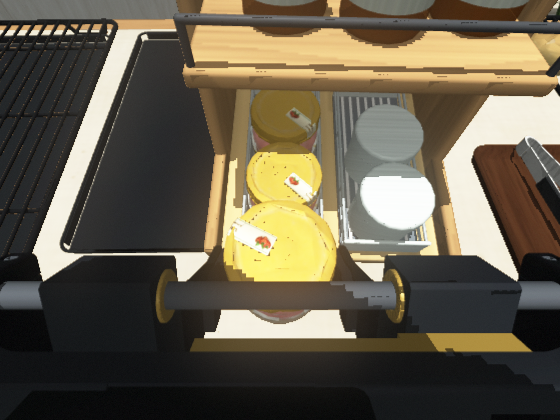

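The wrist view shows the held lid at (280,250) in line with the lane lids at (285,178) and (285,115), with the tins on the right untouched. I'll measure their relative offsets in this one camera.

```bash
cat >> h.py <<'E'
def lids(W,p):
    hsv=cv2.cvtColor(p,cv2.COLOR_BGR2HSV);yel=((hsv[...,0]>16)&(hsv[...,0]<36)&(hsv[...,1]>110)).astype(np.uint8)
    d=W-O;s=d@es;n=d@en;y=d@np.array([.061,.998,0])
    m=(yel>0)&(abs(y)<.04)&(s>-.1)&(s<.2)&(n>.075)&(n<.16)
    for lab,q in (("held/new",m&(n>.092+0*n)),("row",m&(n<.092))):
        if q.sum()<50: print(lab,"none");continue
        pts=np.c_[s[q],y[q]].astype(np.float32)
        if lab=="row":
            for a,b in ((-.0,.0605),(.0605,.14)):
                t=pts[(pts[:,0]>a-.03)&(pts[:,0]<b+.0)]
        print(lab,q.sum(),"n",np.median(n[q]).round(4),"s",np.percentile(pts[:,0],[1,99]).round(4),"y",np.percentile(pts[:,1],[1,50,99]).round(4))
    return s,y,n,m
E
python3 - <<'E'
from h import *
W=np.load("pics/w6.npy");p=cv2.imread("pics/w6.png")
s,y,n,m=lids(W,p)
# held lid
for lab,(u0,v0,u1,v1) in (("held",(222,200,340,282)),("front",(245,150,323,203)),("back",(248,95,322,140))):
    q=np.zeros(m.shape,bool);q[v0:v1,u0:u1]=1;q&=(abs(y)<.045)&(n>.07)
    nn=np.median(n[q]);q&=abs(n-nn)<.003
    h=cv2.convexHull(np.c_[s[q],y[q]].astype(np.float32))[:,0]
    f=least_squares(lambda c:np.hypot(*(h-c).T)-.0288,h.mean(0),loss="soft_l1",f_scale=.0007)
    print(lab,q.sum(),"s,y mm",(f.x*1e3).round(1),"n",nn.round(4),"res",np.abs(f.fun).mean().round(4),"ext s",(h[:,0].min()*1e3).round(1),(h[:,0].max()*1e3).round(1),"y",(h[:,1].min()*1e3).round(1),(h[:,1].max()*1e3).round(1))
# lip top edge & guides
q=(s>-.02)&(s<.02)&(n>.018)&(n<.028)&(abs(y)<.036);print("lip s",np.percentile(s[q],[5,50,95]).round(4) if q.sum()>10 else None,q.sum())
q=(s>.0)&(s<.06)&(n>.012)&(n<.024)&(abs(y)<.05);print("guide y",np.histogram(y[q],bins=np.arange(-.05,.051,.004)))
E
```

```text
held/new 11896 n 0.1374 s [-0.0573  0.124 ] y [-0.0375 -0.0009  0.0385]
row 6195 n 0.0847 s [0.0076 0.1061] y [-0.0261  0.0033  0.0268]
held 7773 s,y mm [-43.5   1. ] n 0.1366 res 0.001 ext s -58.1 -14.4 y -28.6 29.0
front 3498 s,y mm [28.3  0.3] n 0.0848 res 0.001 ext s 6.0 50.0 y -27.8 28.1
back 2657 s,y mm [88.5  0.2] n 0.0847 res 0.0015 ext s 59.8 103.8 y -27.3 29.0
lip s None 0
guide y (array([ 0,  0,  0, 91,  0,  0,  0,  0,  0,  0,  0,  0,  0,  0,  0,  0,  0,
        0,  0,  0,  0, 89, 12,  0,  0]), array([-0.05 , -0.046, -0.042, -0.038, -0.034, -0.03 , -0.026, -0.022,
       -0.018, -0.014, -0.01 , -0.006, -0.002,  0.002,  0.006,  0.01 ,
        0.014,  0.018,  0.022,  0.026,  0.03 ,  0.034,  0.038,  0.042,
        0.046,  0.05 ]))
```

>>> {"op": "send_rows", "data": {"plan": [[150,-0.0014,0.0001,0.0044,0],[150,-0.0014,0.0001,0.0044,0],[150,-0.0014,0.0002,0.0044,0],[150,-0.0014,0.0002,0.0044,0],[150,-0.0014,0.0001,0.0044,0],[150,0,0,0,0]]}}

```text
time_s: 23.12
position: [0.5274, -0.0634, 0.1092]
tcp_rot: [[0.694, -0.03, 0.719], [-0.014, -0.999, -0.029], [0.72, 0.01, -0.694]]
force: [-0.5, -0.1, -4.0]
opening: 0.641
grasp_force: 29.3
```

```bash
python3 -c "
from h import *
golane(18,31.7,.8)"
```

```text
23.1167 [-29.95  42.36 134.62 150.89  43.37 -88.76] [ 0.5274 -0.0634  0.1092] [[0.694, -0.03, 0.719], [-0.014, -0.999, -0.029], [0.72, 0.01, -0.694]]
jar base s,y,n mm -41.0 2.1 30.7 axis [-0.149  0.006  0.989]
TCP [ 0.5853 -0.0683  0.1194] tool shift [0.0476 0.0032 0.0347] f [-0.5 -0.1 -4. ] 0.6407804343352382
```

>>> {"op": "send_rows", "data": {"plan": [[150,0.0026,0.0002,0.0019,0],[150,0.0026,0.0002,0.0019,0],[150,0.0026,0.0002,0.0019,0],[150,0.0026,0.0002,0.0019,0],[150,0.0026,0.0002,0.0019,0],[150,0.0026,0.0002,0.0019,0],[150,0.0026,0.0002,0.0019,0],[150,0.0026,0.0002,0.0019,0]]}}

```text
time_s: 23.78
position: [0.5522, -0.0654, 0.114]
tcp_rot: [[0.695, -0.03, 0.719], [-0.014, -0.999, -0.028], [0.719, 0.01, -0.695]]
force: [-1.9, -0.1, -4.3]
opening: 0.64
grasp_force: 29.4
```

>>> {"op": "send_rows", "data": {"plan": [[150,0.0026,0.0002,0.0019,0],[150,0.0026,0.0002,0.0019,0],[150,0.0026,0.0002,0.0019,0],[150,0.0026,0.0002,0.0019,0],[150,0.0026,0.0002,0.0019,0],[150,0.0026,0.0002,0.0019,0],[150,0.0026,0.0002,0.0019,0],[150,0.0026,0.0002,0.0019,0],[150,0.0026,0.0002,0.0019,0]]}}

```text
time_s: 24.53
position: [0.5809, -0.0681, 0.119]
tcp_rot: [[0.695, -0.03, 0.719], [-0.014, -0.999, -0.029], [0.719, 0.01, -0.695]]
force: [-2.6, 0.4, -4.7]
opening: 0.642
grasp_force: 29.4
```

Run:
```python
from h import *
golane(28.3,31.7,.8)
c=calibration("wrist");p,d=capture("wrist");W=cloud("wrist",d,c);np.save("pics/w7.npy",W);cv2.imwrite("pics/w7.png",p)
```

```text
24.5333 [-26.3   39.3  126.29 147.72  33.26 -80.15] [ 0.5809 -0.0681  0.119 ] [[0.695, -0.03, 0.719], [-0.014, -0.999, -0.029], [0.719, 0.01, -0.695]]
jar base s,y,n mm 13.5 0.7 32.0 axis [-0.149  0.005  0.989]
TCP [ 0.5955 -0.0689  0.121 ] tool shift [0.0116 0.0004 0.0092] f [-2.6  0.4 -4.7] 0.6422714570161733
```

View pics/w7.png

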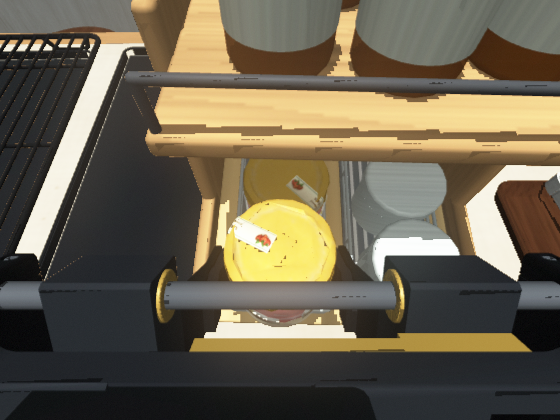

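The row slides back under the held lid at (280,245) with about 2 N of push, and the tins are clear. I'll creep to the stop while watching the force.

>>> {"op": "send_rows", "data": {"plan": [[150,0.0016,0.0001,0.0012,0],[150,0.0016,0.0001,0.0012,0],[150,0.0016,0,0.0012,0],[150,0.0016,0,0.0012,0],[150,0.0016,0,0.0012,0],[150,0.0012,0,0.0009,0],[150,0,0,0,0]]}}

```text
time_s: 25.17
position: [0.5925, -0.0687, 0.1211]
tcp_rot: [[0.694, -0.03, 0.72], [-0.014, -0.999, -0.029], [0.72, 0.01, -0.694]]
force: [-0.9, 0.8, -3.4]
opening: 0.642
grasp_force: 29.4
```

Run:
```python
from h import *
golane(28.3,31.7,.8)
```

```text
25.1667 [-25.6   38.99 124.59 146.96  31.52 -78.45] [ 0.5925 -0.0687  0.1211] [[0.694, -0.03, 0.72], [-0.014, -0.999, -0.029], [0.72, 0.01, -0.694]]
jar base s,y,n mm 25.4 0.8 32.3 axis [-0.15   0.006  0.989]
TCP [ 0.5954 -0.0689  0.121 ] tool shift [0.002  0.0001 0.0022] f [-0.9  0.8 -3.4] 0.6422330206888964
```

>>> {"op": "send_rows", "data": {"plan": [[150,0.0008,0,0.0006,0],[150,0.0008,0,0.0006,0],[150,0,0,0,0]]}}

```text
time_s: 25.42
position: [0.5941, -0.0687, 0.1212]
tcp_rot: [[0.694, -0.03, 0.719], [-0.014, -0.999, -0.029], [0.72, 0.01, -0.694]]
force: [-1.7, -0.1, -4.1]
opening: 0.644
grasp_force: 29.4
```

>>> {"op": "send_rows", "data": {"plan": [[150,0.0008,0,0.0006,0],[150,0,0,0,0]]}}

```text
time_s: 25.58
position: [0.5951, -0.0687, 0.1214]
tcp_rot: [[0.694, -0.03, 0.719], [-0.014, -0.999, -0.029], [0.72, 0.01, -0.694]]
force: [-2.6, -0.2, -4.6]
opening: 0.643
grasp_force: 29.4
```

Run:
```python
from h import *
golane(28.3,31.7,.8)
```

```text
25.5833 [-25.43  38.92 124.19 146.75  31.06 -78.01] [ 0.5951 -0.0687  0.1214] [[0.694, -0.03, 0.719], [-0.014, -0.999, -0.029], [0.72, 0.01, -0.694]]
jar base s,y,n mm 27.9 0.9 32.1 axis [-0.149  0.005  0.989]
TCP [ 0.5955 -0.0689  0.121 ] tool shift [0.     0.0002 0.0006] f [-2.6 -0.2 -4.6] 0.6432921981445475
```

>>> {"op": "send_rows", "data": {"plan": [[150,0.0008,0,0.0006,0],[150,0,0,0,0]]}}

```text
time_s: 25.75
position: [0.5961, -0.0688, 0.1215]
tcp_rot: [[0.694, -0.03, 0.719], [-0.014, -0.999, -0.029], [0.72, 0.01, -0.694]]
force: [-2.1, -0.1, -3.7]
opening: 0.644
grasp_force: 29.4
```

>>> {"op": "send_rows", "data": {"plan": [[150,0.0006,0,0.0005,0],[150,0,0,0,0]]}}

```text
time_s: 25.92
position: [0.5969, -0.0688, 0.1216]
tcp_rot: [[0.694, -0.03, 0.719], [-0.014, -0.999, -0.029], [0.72, 0.01, -0.694]]
force: [-1.8, 0.1, -4.4]
opening: 0.642
grasp_force: 29.4
```

>>> {"op": "send_rows", "data": {"plan": [[150,0.0006,0,0.0005,0],[150,0,0,0,0]]}}

```text
time_s: 26.08
position: [0.5976, -0.0688, 0.1217]
tcp_rot: [[0.694, -0.03, 0.719], [-0.014, -0.999, -0.029], [0.72, 0.01, -0.694]]
force: [-1.4, 0.1, -4.4]
opening: 0.643
grasp_force: 29.4
```

>>> {"op": "send_rows", "data": {"plan": [[150,0.0006,0,0.0005,0],[150,0,0,0,0]]}}

```text
time_s: 26.25
position: [0.5984, -0.0688, 0.1218]
tcp_rot: [[0.694, -0.03, 0.719], [-0.014, -0.999, -0.029], [0.72, 0.01, -0.694]]
force: [-2.3, -0.0, -4.5]
opening: 0.644
grasp_force: 29.4
```

```bash
cat > m.py <<'E'
from h import *
s0=golane(28.3,31.7,.8)
c=calibration("wrist");p,d=capture("wrist");W=cloud("wrist",d,c);np.save("pics/w8.npy",W);cv2.imwrite("pics/w8.png",p)
D=W-O;s=D@es;n=D@en;y=D@np.array([.061,.998,0])
hsv=cv2.cvtColor(p,cv2.COLOR_BGR2HSV)
Y=(hsv[...,0]>16)&(hsv[...,0]<36)&(hsv[...,1]>110)
def fit(lab,lo,hi,q0):
    q=Y&(abs(y)<.036)&(n>lo)&(n<hi)&q0
    if q.sum()<80: print(lab,"few",q.sum());return
    nn=np.median(n[q]);q&=abs(n-nn)<.003
    h=cv2.convexHull(np.c_[s[q],y[q]].astype(np.float32))[:,0]
    print(lab,q.sum(),"n",nn.round(4),"s",(h[:,0].min()*1e3).round(1),(h[:,0].max()*1e3).round(1),"y",(h[:,1].min()*1e3).round(1),(h[:,1].max()*1e3).round(1))
fit("held",.098,.13,(s<.075)&(s>-.06))
fit("row",.078,.092,(s>.03)&(s<.2))
q=(n>.018)&(n<.027)&(s>-.012)&(s<.006)&(abs(y)<.03);print("lip top s",np.percentile(s[q],[5,50,95]).round(4) if q.sum()>9 else q.sum())
E
python3 m.py
```

```text
26.25 [-25.22  38.87 123.7  146.53  30.57 -77.53] [ 0.5984 -0.0688  0.1218] [[0.694, -0.03, 0.719], [-0.014, -0.999, -0.029], [0.72, 0.01, -0.694]]
jar base s,y,n mm 31.3 1.0 32.0 axis [-0.149  0.005  0.989]
TCP [ 0.5955 -0.0689  0.121 ] tool shift [-0.0026  0.0002 -0.0015] f [-2.3 -0.  -4.5] 0.6439281602342007
held 6716 n 0.1144 s 7.0 64.6 y -28.4 34.6
row 346 n 0.0851 s 70.8 80.7 y -28.2 22.1
lip top s [-0.0043 -0.0025 -0.0007]
```

View pics/w8.png

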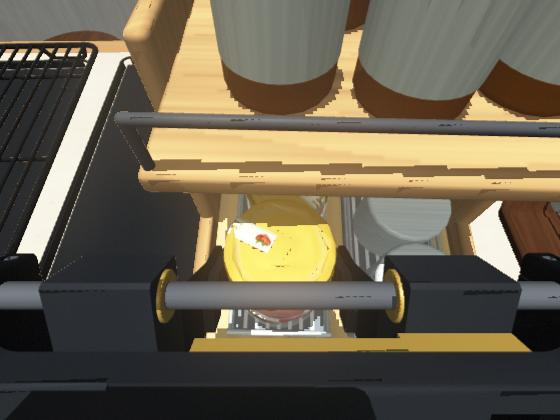

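The held lid at (280,245) sits behind the lip, visible at (278,330), and the shelf edge is clear. The camera puts the jar further back than the stop should allow, so I'll check its lean from the lid plane.

Run:
```python
from h import *
for f in ("w6","w8"):
    W=np.load(f"pics/{f}.npy");p=cv2.imread(f"pics/{f}.png");hsv=cv2.cvtColor(p,cv2.COLOR_BGR2HSV)
    D=W-O;s=D@es;n=D@en;y=D@np.array([.061,.998,0])
    Y=(hsv[...,0]>16)&(hsv[...,0]<36)&(hsv[...,1]>110)&(abs(y)<.03)
    for lab,q in (("held",Y&(n>.1)&(n<.145)&(s<.07)),("front",Y&(n>.08)&(n<.09)&(s>.0)&(s<.059)) if f=="w6" else ("front",Y&(n>.08)&(n<.09)&(s>.065)&(s<.1))):
        A=np.c_[s[q],y[q],np.ones(q.sum())];b=n[q]
        for _ in range(5):
            c=np.linalg.lstsq(A,b,rcond=None)[0];r=abs(A@c-b)<.0012;A,b=A[r],b[r]
        print(f,lab,len(b),"slope deg along s,y",np.degrees(np.arctan(c[:2])).round(2))
    if f=="w8":
        q=(abs(y)<.015)&(s<.03)&(s>-.02)&(n>-.005)&(n<.03)
        h=np.histogram2d(s[q],n[q],bins=[np.arange(-.02,.031,.002),np.arange(-.005,.031,.005)])[0].astype(int);print(h.tolist())
```

```text
w6 held 4743 slope deg along s,y [ 0.97 -0.17]
w6 front 2959 slope deg along s,y [0.13 0.21]
w8 held 3806 slope deg along s,y [-1.34  0.01]
w8 front 287 slope deg along s,y [-7.03  0.31]
[[0, 0, 0, 0, 0, 0, 0], [0, 0, 0, 0, 0, 0, 0], [0, 0, 0, 0, 0, 0, 0], [0, 0, 0, 0, 0, 0, 0], [0, 0, 0, 0, 0, 0, 0], [0, 0, 0, 0, 0, 0, 0], [6, 0, 0, 0, 0, 0, 0], [41, 0, 0, 0, 0, 23, 0], [0, 0, 0, 0, 0, 116, 3], [14, 1, 0, 0, 0, 94, 0], [63, 21, 0, 0, 0, 0, 0], [28, 7, 0, 0, 0, 0, 0], [2, 0, 0, 0, 0, 0, 0], [0, 0, 0, 0, 0, 0, 0], [0, 0, 0, 0, 0, 0, 0], [0, 0, 0, 0, 0, 0, 0], [0, 0, 0, 0, 0, 0, 0], [0, 0, 0, 0, 0, 0, 0], [0, 0, 0, 0, 0, 0, 0], [0, 0, 0, 0, 0, 0, 0], [0, 0, 0, 0, 0, 0, 0], [0, 0, 0, 0, 0, 0, 0], [0, 0, 0, 0, 0, 0, 0], [0, 0, 0, 0, 0, 0, 0], [0, 0, 0, 0, 0, 0, 0]]
```

The front jar's lid slopes about 7° backward and the held jar has turned about 2°. So the row is already at its stop and starting to tip. I'll back off 2 mm and check again.

>>> {"op": "send_rows", "data": {"plan": [[150,-0.0008,0,-0.0006,0],[150,-0.0008,0,-0.0006,0],[150,0,0,0,0]]}}

```text
time_s: 26.55
position: [0.5966, -0.0689, 0.1217]
tcp_rot: [[0.694, -0.03, 0.72], [-0.014, -0.999, -0.029], [0.72, 0.01, -0.694]]
force: [-0.1, -0.1, -4.5]
opening: 0.646
grasp_force: 29.3
```

```bash
cat >> m.py <<'E'
for lab,q in (("held",Y&(n>.098)&(n<.13)&(s<.062)&(abs(y)<.027)),("front",Y&(n>.075)&(n<.092)&(s>.062)&(s<.1)&(abs(y)<.027)),("low lid",Y&(n>.075)&(n<.092)&(s<.055)&(abs(y)<.027))):
    if q.sum()<60: continue
    A=np.c_[s[q],y[q],np.ones(q.sum())];b=n[q]
    for _ in range(5):
        c=np.linalg.lstsq(A,b,rcond=None)[0];r=abs(A@c-b)<.0012;A,b=A[r],b[r]
    print(lab,len(b),"slope",np.degrees(np.arctan(c[:2])).round(2),"s range",A[:,0].min().round(4),A[:,0].max().round(4))
q=(abs(y)<.03)&(s<.004)&(s>-.012)&(n>.019)&(n<.027);print("lip",np.percentile(s[q],[3,97]).round(4),q.sum())
E
python3 m.py
```

```text
26.55 [-25.36  38.9  123.99 146.69  30.92 -77.84] [ 0.5966 -0.0689  0.1217] [[0.694, -0.03, 0.72], [-0.014, -0.999, -0.029], [0.72, 0.01, -0.694]]
jar base s,y,n mm 29.5 0.9 32.2 axis [-0.15   0.006  0.989]
TCP [ 0.5954 -0.0689  0.121 ] tool shift [-0.0013  0.     -0.0003] f [-0.1 -0.1 -4.5] 0.6459884038907018
held 6728 n 0.1147 s 0.6 62.7 y -33.8 35.7
row 558 n 0.0847 s 68.8 81.8 y -28.5 23.6
lip top s [-0.0042 -0.0025 -0.0007]
held 5978 slope [-3.09 -0.59] s range 0.0182 0.062
front 434 slope [-1.79 -0.56] s range 0.0688 0.0811
lip [-0.0043 -0.0005] 472
```

>>> {"op": "send_rows", "data": {"plan": [[150,0.0006,0,0.0005,0],[150,-0.0018,0,0.0024,0],[150,-0.0018,0,0.0024,0],[150,-0.0018,0,0.0024,0],[150,0,0,0,0]]}}

```text
time_s: 27.02
position: [0.5984, -0.0689, 0.1117]
tcp_rot: [[0.695, -0.03, 0.718], [-0.014, -0.999, -0.029], [0.719, 0.01, -0.695]]
force: [-1.5, 0.1, -3.1]
opening: 0.644
grasp_force: 29.4
```

>>> {"op": "send_rows", "data": {"plan": [[150,-0.0018,0,0.0024,0],[150,0,0,0,0]]}}

```text
time_s: 27.18
position: [0.5988, -0.0689, 0.109]
tcp_rot: [[0.695, -0.03, 0.718], [-0.014, -0.999, -0.029], [0.719, 0.01, -0.695]]
force: [-0.6, 0.3, -4.9]
opening: 0.643
grasp_force: 29.4
```

```bash
python3 m.py
```

```text
27.1833 [-25.2   40.77 123.8  148.29  32.2  -79.56] [ 0.5988 -0.0689  0.109 ] [[0.695, -0.03, 0.718], [-0.014, -0.999, -0.029], [0.719, 0.01, -0.695]]
jar base s,y,n mm 29.6 1.0 19.3 axis [-0.148  0.005  0.989]
TCP [ 0.5956 -0.0689  0.121 ] tool shift [ 0.0064  0.0002 -0.0107] f [-0.6  0.3 -4.9] 0.6432713994965934
held 6742 n 0.1018 s 3.6 63.0 y -33.7 35.9
row 1445 n 0.0847 s 34.5 84.0 y -35.6 35.8
lip top s [-0.0043 -0.0024 -0.0005]
held 5996 slope [-3.39 -0.55] s range 0.0184 0.0619
front 1016 slope [ 0.79 -0.36] s range 0.0665 0.0838
lip [-0.0044 -0.0004] 544
```

The base is now below the lip's top with no contact force, and the front jar is upright again. I'll keep lowering.

>>> {"op": "send_rows", "data": {"plan": [[150,-0.0018,0,0.0024,0],[150,-0.0018,0,0.0024,0],[150,-0.0018,0,0.0024,0],[150,-0.0015,0,0.002,0],[150,0,0,0,0]]}}

```text
time_s: 27.65
position: [0.6006, -0.069, 0.0975]
tcp_rot: [[0.695, -0.03, 0.718], [-0.014, -0.999, -0.028], [0.719, 0.01, -0.695]]
force: [-2.2, 0.5, -4.1]
opening: 0.642
grasp_force: 29.4
```

>>> {"op": "send_rows", "data": {"plan": [[150,-0.0006,0,0.0008,0],[150,-0.0006,0,0.0008,0],[150,0,0,0,0]]}}

```text
time_s: 27.9
position: [0.6009, -0.0691, 0.096]
tcp_rot: [[0.695, -0.03, 0.718], [-0.014, -0.999, -0.029], [0.719, 0.01, -0.695]]
force: [-1.9, 0.6, -3.9]
opening: 0.64
grasp_force: 29.5
```

```bash
python3 m.py
```

```text
27.9 [-25.09  42.73 123.66 149.88  33.75 -81.33] [ 0.6009 -0.0691  0.096 ] [[0.695, -0.03, 0.718], [-0.014, -0.999, -0.029], [0.719, 0.01, -0.695]]
jar base s,y,n mm 29.6 1.0 6.2 axis [-0.148  0.005  0.989]
TCP [ 0.5956 -0.0689  0.121 ] tool shift [ 0.0143  0.0002 -0.0212] f [-1.9  0.6 -3.9] 0.6399539606377287
held few 0
row 5977 n 0.0876 s 30.0 87.9 y -35.0 28.4
lip top s [-0.0042 -0.002   0.0038]
front 1473 slope [ 1.95 -0.15] s range 0.0641 0.0881
low lid 5402 slope [-3.5  -0.57] s range 0.0184 0.055
lip [-0.0043  0.0032] 704
```

>>> {"op": "send_rows", "data": {"plan": [[150,-0.0006,0,0.0008,0],[150,0,0,0,0]]}}

```text
time_s: 28.12
position: [0.6011, -0.0691, 0.0952]
tcp_rot: [[0.695, -0.03, 0.719], [-0.014, -0.999, -0.029], [0.719, 0.01, -0.695]]
force: [-2.5, 0.0, -2.7]
opening: 0.643
grasp_force: 29.5
```

>>> {"op": "send_rows", "data": {"plan": [[150,-0.0006,0,0.0008,0],[150,0,0,0,0]]}}

```text
time_s: 28.28
position: [0.6012, -0.0691, 0.0941]
tcp_rot: [[0.695, -0.03, 0.719], [-0.014, -0.999, -0.029], [0.719, 0.01, -0.695]]
force: [-2.9, 0.4, -4.0]
opening: 0.645
grasp_force: 29.5
```

>>> {"op": "send_rows", "data": {"plan": [[150,-0.0003,0,0.0004,0],[150,0,0,0,0]]}}

```text
time_s: 28.45
position: [0.6013, -0.0691, 0.0937]
tcp_rot: [[0.695, -0.03, 0.719], [-0.014, -0.999, -0.029], [0.719, 0.01, -0.695]]
force: [-3.1, -0.4, -3.7]
opening: 0.64
grasp_force: 29.5
```

>>> {"op": "send_rows", "data": {"plan": [[150,-0.0003,0,0.0005,0],[150,0,0,0,0]]}}

```text
time_s: 28.62
position: [0.6014, -0.0691, 0.0934]
tcp_rot: [[0.694, -0.03, 0.719], [-0.014, -0.999, -0.029], [0.72, 0.01, -0.694]]
force: [-5.5, 0.1, -2.3]
opening: 0.639
grasp_force: 29.7
```

>>> {"op": "send_rows", "data": {"plan": [[150,-0.0003,0,0.0005,0],[150,0,0,0,0]]}}

```text
time_s: 28.78
position: [0.6013, -0.069, 0.0931]
tcp_rot: [[0.694, -0.03, 0.719], [-0.014, -0.999, -0.029], [0.72, 0.01, -0.694]]
force: [-6.1, 0.4, 1.0]
opening: 0.642
grasp_force: 29.9
```

>>> {"op": "send_rows", "data": {"plan": [[150,-0.0003,0,0.0005,0],[150,0,0,0,0]]}}

```text
time_s: 28.95
position: [0.6013, -0.0689, 0.0928]
tcp_rot: [[0.694, -0.031, 0.719], [-0.014, -0.999, -0.029], [0.72, 0.01, -0.694]]
force: [-8.7, 1.0, 2.0]
opening: 0.648
grasp_force: 30.1
```

>>> {"op": "send_rows", "data": {"plan": [[150,-0.0005,0,-0.0004,0],[150,0,0,0,0]]}}

```text
time_s: 29.12
position: [0.6012, -0.069, 0.0928]
tcp_rot: [[0.693, -0.03, 0.72], [-0.014, -0.999, -0.029], [0.721, 0.01, -0.693]]
force: [-5.7, 0.9, 1.5]
opening: 0.642
grasp_force: 29.9
```

```bash
python3 m.py
```

```text
29.1167 [-25.09  43.29 123.7  150.36  34.41 -81.9 ] [ 0.6012 -0.069   0.0928] [[0.693, -0.03, 0.72], [-0.014, -0.999, -0.029], [0.721, 0.01, -0.693]]
jar base s,y,n mm 29.7 1.1 3.0 axis [-0.151  0.005  0.989]
TCP [ 0.5954 -0.0689  0.121 ] tool shift [ 0.0162  0.0004 -0.0237] f [-5.7  0.9  1.5] 0.6418141897999889
held few 0
row 6790 n 0.0853 s 30.0 89.8 y -34.5 28.4
lip top s [-0.0042 -0.0022  0.0038]
front 1360 slope [ 3.76 -0.38] s range 0.0644 0.0891
low lid 5330 slope [-2.13 -0.52] s range 0.0182 0.055
lip [-0.0044  0.0028] 654
```

The jar is seated behind the lip and nearly square to the floor. I'll open just enough to let go.

>>> {"op": "send_rows", "data": {"plan": [[88,0,0,0,0],[82,0,0,0,0],[76,0,0,0,0],[68,0,0,0,0],[60,0,0,0,0],[54,0,0,0,0],[54,0,0,0,0],[54,0,0,0,0]]}}

```text
time_s: 29.83
position: [0.6017, -0.0693, 0.0923]
tcp_rot: [[0.694, -0.03, 0.72], [-0.014, -0.999, -0.029], [0.72, 0.01, -0.694]]
force: [-0.3, 1.1, 0.4]
opening: 0.784
grasp_force: 0.0
```

```bash
python3 m.py
```

```text
29.8333 [-25.09  43.34 123.62 150.36  34.34 -81.9 ] [ 0.6017 -0.0693  0.0923] [[0.694, -0.03, 0.72], [-0.014, -0.999, -0.029], [0.72, 0.01, -0.694]]
jar base s,y,n mm 30.0 0.8 2.4 axis [-0.15   0.006  0.989]
TCP [ 0.5954 -0.0689  0.121 ] tool shift [ 0.0163  0.0001 -0.0244] f [-0.3  1.1  0.4] 0.7844670276058313
held few 0
row 6443 n 0.0847 s 30.0 90.1 y -30.8 27.5
lip top s [-0.0043 -0.0025 -0.0007]
front 1713 slope [ 2.22 -0.22] s range 0.062 0.0896
low lid 5154 slope [0.68 0.01] s range 0.0019 0.055
lip [-0.0044 -0.0006] 616
```

View pics/w8.png

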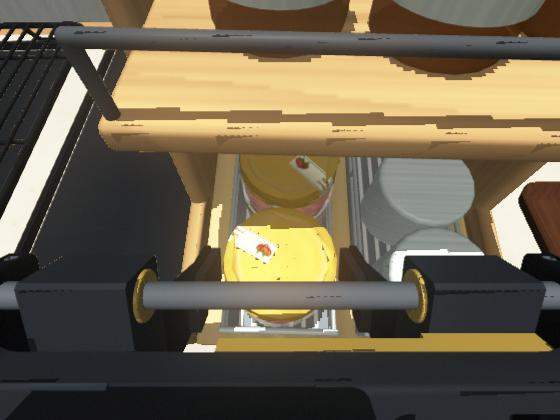

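The jar stands behind the lip with its lid at (280,262), the second jar is in line at (290,180), and the tins are untouched. I'll retract along the tool axis.

>>> {"op": "send_rows", "data": {"plan": [[54,0,0,-0.004,0],[54,0,0,-0.008,0],[54,0,0,-0.012,0],[54,0,0,-0.015,0],[54,0,0,-0.02,0],[54,0,0,-0.02,0],[54,0,0,-0.02,0],[54,0,0,-0.02,0],[54,0,0,-0.01,0],[54,0,0,0,0],[54,0,0,0,0]]}}

```text
time_s: 30.8
position: [0.508, -0.0656, 0.1826]
tcp_rot: [[0.694, -0.031, 0.72], [-0.014, -0.999, -0.03], [0.72, 0.011, -0.694]]
force: [1.0, -0.5, -0.3]
opening: 0.787
grasp_force: 0.0
```

```bash
python3 m.py
python3 - <<'E'
from h import *
a=cv2.imread("pics/w8.png")
p,d=capture("scene");b=cv2.resize(p[190:350,250:450],(600,480),interpolation=2)
a=cv2.resize(a,(400,300));c=np.zeros((480,800,3),np.uint8);c[:,:400]=cv2.resize(b,(400,320))[:480] if 0 else 0
c[:320,:400]=cv2.resize(b,(400,320));c[:300,400:]=a;cv2.imwrite("pics/f.png",c[:320])
E
```

```text
30.8 [-32.24  28.14 134.88 137.73  32.24 -75.02] [ 0.508  -0.0656  0.1826] [[0.694, -0.031, 0.72], [-0.014, -0.999, -0.03], [0.72, 0.011, -0.694]]
jar base s,y,n mm -48.4 -1.3 106.2 axis [-0.15   0.006  0.989]
TCP [ 0.5954 -0.0688  0.121 ] tool shift [ 1.630e-02 -1.000e-04  1.057e-01] f [ 1.  -0.5 -0.3] 0.7868726703203064
held few 0
row 2173 n 0.0847 s 30.0 94.0 y -30.6 27.6
lip top s [-0.0045 -0.0027  0.0035]
front 667 slope [2.87 0.05] s range 0.062 0.0935
low lid 1835 slope [1.04 0.03] s range 0.0018 0.0549
lip [-0.0046  0.0027] 299
```

View pics/f.png

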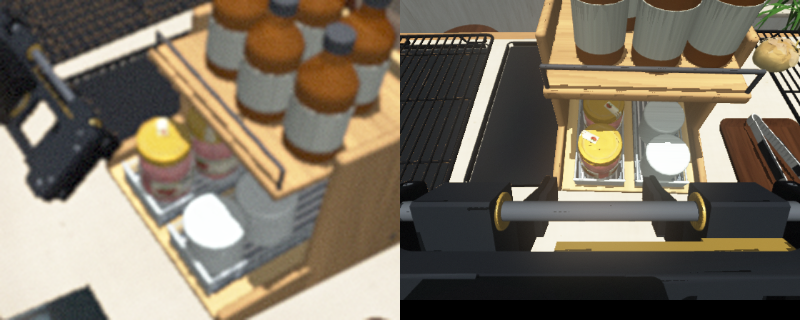

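The final view shows three jars in line. The new one stands behind the lip, upright on the slope (lid at (163,140) left, (600,145) right). The tins are untouched and the gripper is clear, so I'm handing in.

```bash
python3 -c "
from rig import *
print(hand_in())"
```

```text
the job is handed in; nothing more can be done
None
```

The loose jar now stands first in the jam lane, behind the lip and released, with the other two jars in line behind it; the tins weren't touched, and I handed in at about 31 s with the gripper clear. While pushing, I went slightly past the stop and tipped the front jar back a few degrees, but it came upright again when I backed off 2 mm. The highest force I saw was about 9 N, while setting the jar down.

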